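# Unload valve springs from an indexing ejector fixture

## Robot

A 7-joint arm with a two-finger parallel gripper is mounted at the origin on a cart in front of the work surface, level with it; the furniture and walls round the work are solid. World frame = base frame: x ahead of the robot, y to its left, z up, the work surface at z = 0. Lengths are in m, angles in rad, forces in N, time in s.
With the tool pointing down it reaches from about 0.35 to 0.9 m from the base axis. Payload 8.1 kg.
Tool frame: the origin (TCP) lies between the finger pads; the fingertips stand 17 mm ahead of it and the grasp point (between the pads) lies 2 mm behind it; z points along the fingers, y is the direction in which the jaws open and shut (so a half turn about z gives the same grasp; the last joint's range is limited). The gripper opens to 92 mm and grips with 3 to 60 N. Pads are 19 mm wide; open, the fingers measure 130 mm over their backs; the gripper's body (75 mm by 190 mm) begins 47 mm behind the grasp point.
Start: joints at [1.035, 0.434, 0.025, 1.573, -0.012, 1.134, -0.075], TCP at [0.262, -0.567, 0.244] pointing down, gripper open.
Joint ranges: [-2.62, 2.62], [-0.44, 2.09], [-1.27, 1.32], [0.08, 2.57], [-1.32, 4.46], [0.12, 2], [-2.74, 2.74]. Speed limits (rad/s): [2.22, 2.22, 3.01, 3.01, 3.14, 3.14, 3.14].

## Interface

Orientations are given as a rotation vector (axis times angle).
In Python, from cell import arm gives the robot as it stands. The module is installed in compiled form; this text tells all that it offers.
- The arm moves only by the shell command python3 -m crank 'ROWS' [FORCE]. ROWS is JSON, a list of rows, each a list of 5 numbers: the opening, from 0 (shut) to 1 (fully open), then the shift along the world's x, y, z normalised to -1 to 1, where 1 is 40 cm, then the turn about the world's z normalised to -1 to 1, where 1 is 60 degrees. In form: [[fingers, tx, ty, tz, twist], ...]. A call has exactly 8 rows; each row shifts and turns the commanded pose from where the row before left it; what a row does not reach is not made up. A row lasts 1/12 s, in which the tool goes at most 41.7 mm and 7.16 degrees, less where a joint would pass 70% of its speed; a pose out of reach is approached as far as the arm can. A call with a number of a shift or a turn outside -1 to 1 is refused whole. A call with a gripper value outside its range is refused whole. The fingers move at their own pace and stop on an object; FORCE is the grip in N (left out, the last holds). Time passes only in rows, so rows that do not move let the fingers close, or fill a call up. It gives the time, the measured TCP pose, the force and the opening at its end, in the units of the state.
- arm.observe(): the state, without advancing time (a new reading comes with each control period).
- arm.get_image(name): name is "side" or "top"; returns the picture (480x640x3 uint8, red, green, blue); there is no depth.
- arm.get_calibration(name): a dict with "intrinsics" (3x3 intrinsics, pixels), "extrinsics" (4x4, takes a point from camera to world coordinates). Camera axes: x right, y down, z forward; pixel columns grow to the right and rows downward; lengths in m; the calibration is good to about 2 mm. A picture is of the moment at which its call begins. get_calibration takes no time and is no camera call.
- arm.sign_off(): hands the job in, once; it reports no verdict.
The state is a dict: "clock": time; "joints": joint angles; "dq": joint speeds; "joint_efforts": joint torques, N m; "position": TCP position; "ee_rot": TCP orientation; "force": force on the tool from outside, world axes, zero at the start; "ft_torque": the same for the moment, N m; "width": opening from 0.0 (shut) to 1.0 (fully open).
Only numpy, scipy, OpenCV 4.12 (cv2) and the standard library are available. Lean on these libraries where they do the work, as an engineer would, in place of code of your own. Each camera call takes 0.05 s, during which the arm holds its last target.

## Task

Valve springs sit in some of the four nests of the carriage on the bench fixture. For each one, pull up the black index knob, slide the carriage until that nest stands in front of the ejector, let the knob drop back in so that the pin is fully engaged, and only then press the ejector tab all the way toward the outlet; put the spring that comes out in the sheet-metal tray. When every spring is in the tray, bring the carriage back to its home notch with the pin engaged and the ejector sprung back, and leave the dish of bolts, carburettor and clutch basket where they are.

Things in the scene. Friction and masses are not known exactly. Their poses are not given: they have to be found in the camera images.
- fixture: fixed aluminium plate, 8 mm thick, bolted to the bench; origin on the bench below the station. Its axes: x away from the robot (outlet to ejector), y left along the carriage's travel, z up. Springs stand on it in a lane along y, 34 mm wide, between a front fence (x -23 to -17 mm, 28 mm above the bench, open only at y -19 to 19) and a rear fence
- station (a point): ejector station: middle of the lane on the ejector's line, directly above the fixture's origin, 29 mm above the bench (half-way up a spring). A nest is at the station when its middle is here
- outlet (a point): where the centre of an ejected spring comes to rest (about 50 mm in front of the station), 29 mm above the bench, over an open plate tongue 110 mm wide in y (fixture axes as for station). The tongue ends 98 mm in front of the station in a lip 4 mm high. The spring stands there with 25 mm and more free on its left and right; the fence is 10 mm behind it
- carriage (a joint): slide of the carriage, m, growing to the left (fixture +y): 0 = home notch (no nest at the station); 0.042, 0.084, 0.126, 0.168 = nest 1, 2, 3, 4 at the station. Pin play 1.5 mm either way; friction 1 N. The carriage is a comb of dividers without a floor that takes the springs along, top 60 mm above the bench; a keeper bar stops springs being lifted out
- knob (a point): centre of the black round knurled index knob on the carriage (diameter 21 to 24 mm, spans 17 mm below to 13 mm above this point, which is 83 mm above the bench when engaged); it rides with the carriage, 42 mm behind the lane's middle and, in home, 105 mm to the right of the station. Below it the arm of the carriage lies 61 mm above the bench
- plunger (a joint): lift of the index knob, in m: 0 = pin fully engaged in a notch, 0.014 = pulled right up. The pin is free of the notches from about 0.010; the spring pulls it down with 2.2 to 5 N. Let go between two notches, it rests on the rail at about 0.009 and drops in when the carriage is pushed over a notch
- ejector (a joint): travel of the ejector slide, in m: 0 = sprung back, 0.052 = pressed fully (toward the robot, fixture -x); the spring pushes back with 2 to 7 N. Its flat head, 25 mm wide, pushes the spring in the nest at the station out onto the outlet
- tab (a point): middle of the rear face (looking to fixture +x) of the ejector's upright black thumb tab, 32 mm wide in y, 8 mm thick, from 30 to 82 mm above the bench; this point is 66 mm above the bench, at rest 120 mm behind the station's middle; press this face toward the robot (fixture -x)
- spring_1_c (a point): centre of the valve spring in nest 1, a steel coil 30 mm in diameter and 42 mm tall, 50 g, its own z axis along the coil; stands upright on the fixture plate. Nest k lies 42 mm times k to the right of the station while the carriage is home. Absent in some starts
- spring_2_c (a point): the same in nest 2
- spring_3_c (a point): the same in nest 3
- spring_4_c (a point): the same in nest 4
- tray_in (a point): middle of the inner floor (3 mm above its underside) of the loose sheet-metal tray: inside 110 mm along its x axis by 164 mm along its y axis, walls 3 mm thick, rim 24 mm above the bench, 0.7 kg; it stands left or right of the fixture
- dish: round steel dish of bolts, 139 mm across, 24 mm high, origin under its centre; leave it alone
- carburettor_b: carburettor, 82x90x109 mm, origin under its centre; leave it alone
- basket: clutch basket, 121 mm across, 47 mm high, origin under its centre; leave it alone

How it is judged:
On the way:
1. the ejector is pressed fully with the index pin engaged (value of joint ejector above 0.045 m and value of joint plunger below 0.004 m), for 0.1 s.
At the end, for the whole second after the job is handed in: every spring present lies or stands on the floor of the tray, inside its walls, at rest; the tray stands flat on the bench; the carriage is within 4 mm of home, the index pin engaged (plunger under 4 mm) and the ejector sprung back (under 6 mm) (x of spring_1_c in the frame of tray_in between -0.052 and 0.052 m and y of spring_1_c in the frame of tray_in between -0.078 and 0.078 m and z of spring_1_c in the frame of tray_in between 0.005 and 0.03 m and linear speed of each of spring_1, spring_2, spring_3, spring_4 below 0.02 m/s and x of spring_2_c in the frame of tray_in between -0.052 and 0.052 m and y of spring_2_c in the frame of tray_in between -0.078 and 0.078 m and z of spring_2_c in the frame of tray_in between 0.005 and 0.03 m and x of spring_3_c in the frame of tray_in between -0.052 and 0.052 m and y of spring_3_c in the frame of tray_in between -0.078 and 0.078 m and z of spring_3_c in the frame of tray_in between 0.005 and 0.03 m and x of spring_4_c in the frame of tray_in between -0.052 and 0.052 m and y of spring_4_c in the frame of tray_in between -0.078 and 0.078 m and z of spring_4_c in the frame of tray_in between 0.005 and 0.03 m and value of joint each of carriage, plunger below 0.004 m and value of joint ejector below 0.006 m and height (world z) of tray_in between -0.01 and 0.012 m and angle between tray_in's own z axis and vertical below 0.1 rad); the robot touches nothing.
It fails at once if the ejector is pressed while the index pin is out of its notch (value of joint ejector above 0.012 m and value of joint plunger above 0.006 m).
It fails at once if the dish, carburettor or clutch basket is pushed more than 40 mm from its place (distance of any of dish, carburettor_b, basket from where it was at the start of the episode above 0.04 m).
Of spring_1, spring_2, spring_3, spring_4 only 3 to 4 are there at a start; the rules pass over those that are not, and their reading is None.
At some moment in a run one of tray may be knocked a few centimetres aside while the robot is not near it.
Once in a run the grip may slacken for a moment while it holds something.
It also fails if it takes over 210 s, if anything falls off the work surface, if the arm or the gripper's body presses on something with over 40 N, if the wrist force passes 120 N, or if a joint passes its speed limit or range.

## Working session

There is one attempt and no reset: what is moved stays moved. The work goes in short steps, Python scripts to look and compute and a shell command to move; the robot and the scene stay as the last step left them, time stands still between calls to the robot, and variables do not carry over. Pictures are saved under pics/ and viewed, and the job is handed in when it is done.

```bash
mkdir -p pics; python3 - <<'E'
from cell import arm
import cv2
for n in("side","top"):
    cv2.imwrite(f"pics/{n}0.png",arm.get_image(n)[:,:,::-1])
    c=arm.get_calibration(n);print(n,c["intrinsics"],c["extrinsics"])
s=arm.observe();print(s)
E
```

```text
side [[599.59174217   0.         314.84410072]
 [  0.         599.59174217 237.47503245]
 [  0.           0.           1.        ]] [[-0.40629099 -0.49493721  0.76809165 -0.48610802]
 [-0.91367922  0.23004527 -0.33506635  0.47642284]
 [-0.01085905 -0.83792382 -0.54567916  0.84916222]
 [ 0.          0.          0.          1.        ]]
top [[449.58547194   0.         316.67140127]
 [  0.         449.58547194 243.10862821]
 [  0.           0.           1.        ]] [[ 0.01520973 -0.98315045  0.18216438  0.36575423]
 [-0.99981239 -0.0171394  -0.00902337 -0.0181126 ]
 [ 0.01199352 -0.18199297 -0.98322669  1.25471453]
 [ 0.          0.          0.          1.        ]]
{'clock': 0.1, 'joints': array([ 1.0354039 ,  0.43517701,  0.02497583,  1.57396698, -0.01155949,
        1.13399095, -0.07513127]), 'dq': array([ 9.51165530e-04, -1.76316665e-03, -7.39493711e-05, -1.85996444e-03,
       -4.05633562e-04, -2.57035508e-03, -4.32652080e-05]), 'joint_efforts': array([ 3.43342530e-03, -6.69120383e+01,  9.88152176e-01, -3.15147185e+01,
       -6.05030078e-02,  3.73811438e-02,  9.07094704e-05]), 'position': array([ 0.26189947, -0.56702646,  0.24302387]), 'ee_rot': array([-3.06706183e+00, -6.74121269e-01,  7.22015027e-04]), 'force': array([ 0.56616044,  0.71313718, -0.61909491]), 'ft_torque': array([0.0506569 , 0.01836135, 0.04066654]), 'width': 0.9976022555441802}
```

View pics/side0.png

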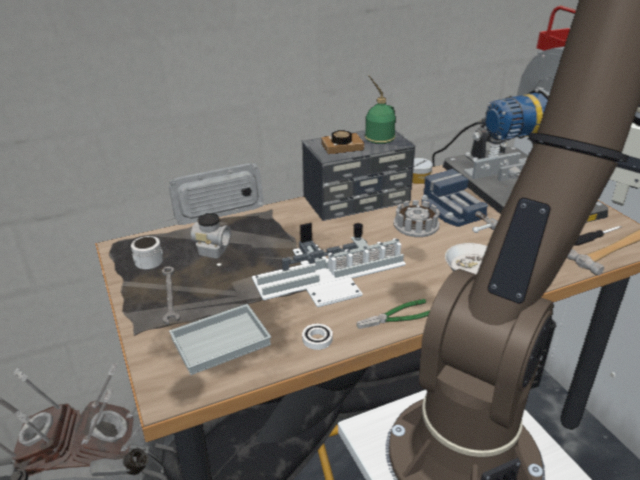

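View pics/top0.png

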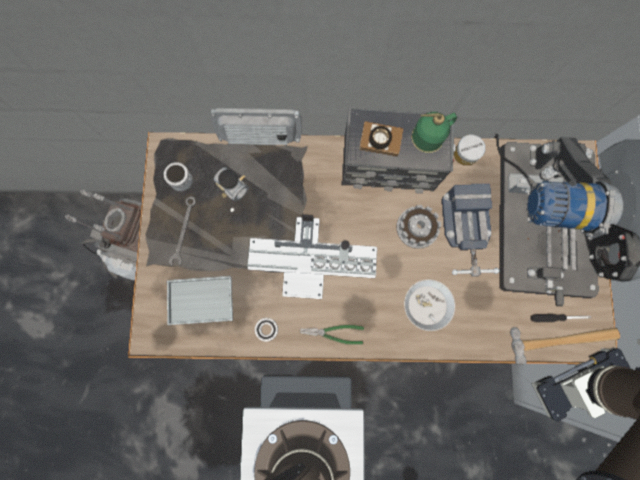

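The top view shows the fixture around (312,260), the tab at (307,225), the knob at (346,245), four coils in the nests near x 318-370, and the tray at (200,300). I'll zoom in.

```bash
cat > h.py <<'E'
from cell import arm
import cv2, numpy as np
C={n:arm.get_calibration(n) for n in("side","top")}
def px(n,p):
    c=C[n];E=np.linalg.inv(c["extrinsics"]);q=c["intrinsics"]@(E[:3,:3]@np.array(p)+E[:3,3]);return q[:2]/q[2]
def ray(n,uv,z):
    c=C[n];d=c["extrinsics"][:3,:3]@np.linalg.inv(c["intrinsics"])@np.array([uv[0],uv[1],1.]);o=c["extrinsics"][:3,3]
    return o+d*(z-o[2])/d[2]
def crop(n,im,x0,y0,w,h,s,name):
    o=cv2.resize(im[y0:y0+h,x0:x0+w,::-1],None,fx=s,fy=s,interpolation=cv2.INTER_CUBIC)
    cv2.imwrite("pics/"+name,o)
E
python3 - <<'E'
import cv2,h
t=cv2.imread("pics/top0.png")[:,:,::-1];s=cv2.imread("pics/side0.png")[:,:,::-1]
h.crop("top",t,235,205,150,105,5,"t0a.png")
h.crop("side",s,240,210,190,110,4,"s0a.png")
E
```

```text
(no output)
```

View pics/t0a.png

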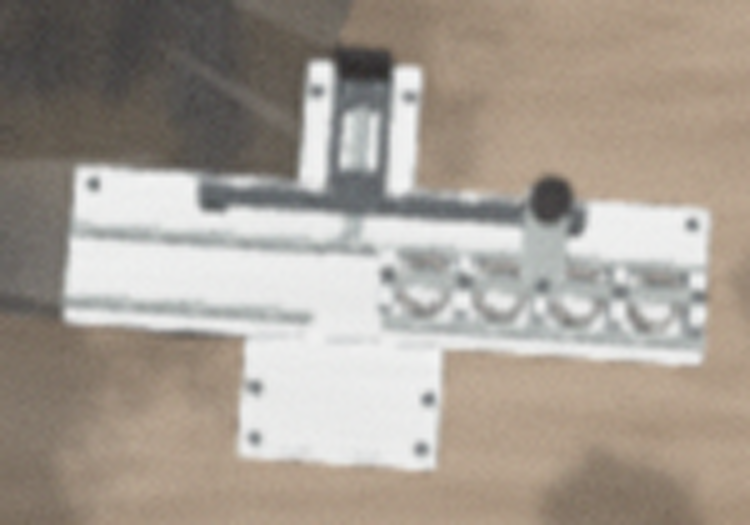

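View pics/s0a.png

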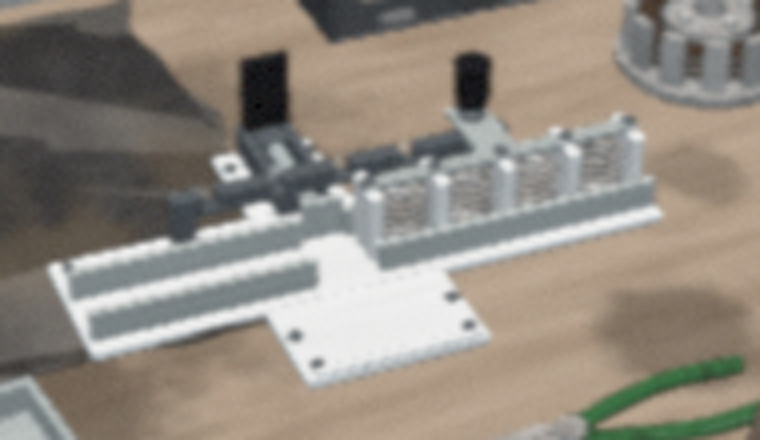

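```bash
python3 - <<'E'
from h import *
f=lambda x,y:(235+(x-2)/5,205+(y-2)/5)
L=ray("top",f(239,457),.012);R=ray("top",f(435,469),.012)
print("tongue",L,R,np.linalg.norm(L-R))
bl=ray("top",f(74,167),.008);br=ray("top",f(709,209),.008);fl=ray("top",f(64,320),.008);fr=ray("top",f(702,363),.008)
print(bl,br,fl,fr)
for a,b in((L,R),(bl,br),(fl,fr)): d=a-b;print("yaw",np.degrees(np.arctan2(-d[0],d[1])))
yaw=np.mean([np.arctan2(-(a-b)[0],(a-b)[1]) for a,b in((bl,br),(fl,fr))])
X=np.array([np.cos(yaw),np.sin(yaw)]);Y=np.array([-np.sin(yaw),np.cos(yaw)])
print("yaw",yaw,np.degrees(yaw))
o1=(L+R)[:2]/2+.098*X; print("origin tongue",o1)
k=ray("top",f(551,197),.096)[:2];print("knob",k,"origin",k-.042*X+.105*Y)
g=lambda x,y:(240+(x-1.5)/4,210+(y-1.5)/4)
k2=ray("side",g(473,60),.096)[:2];print("knob side",k2,"origin",k2-.042*X+.105*Y)
# tab top, rear edge z .082 
t=ray("top",f(364,50),.082)[:2]; print("tab",t,"o",t-.120*X)
tr=cv2.imread("pics/top0.png")[:,:,::-1]; crop("top",tr,150,260,100,75,7,"tray0.png")
E
```

```text
tongue [0.44650797 0.06243399 0.012     ] [ 0.44166638 -0.04541674  0.012     ] 0.10795934638632972
[0.6080825  0.16043498 0.008     ] [ 0.59023092 -0.19818419  0.008     ] [0.52115811 0.16231311 0.008     ] [ 0.5029994  -0.19349346  0.008     ]
yaw -2.570375821655283
yaw -2.8497546352062897
yaw -2.9215743998623207
yaw -0.05036434693894727 -2.8856645175343054
origin tongue [0.54196291 0.00357501]
knob [ 0.57934053 -0.10253858] origin [0.5426798  0.00444268]
knob side [ 0.58205634 -0.10154972] origin [0.54539562 0.00543154]
tab [ 0.66039256 -0.00281113] o [0.54054473 0.00323003]
```

View pics/tray0.png

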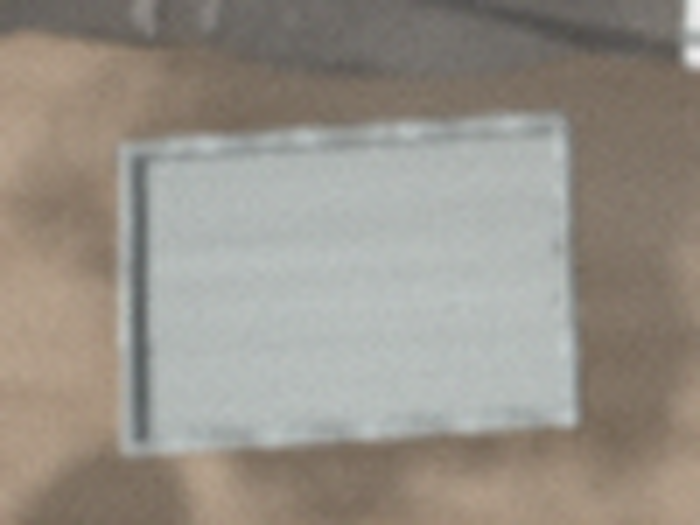

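```bash
cat >> h.py <<'E'
def tray(im=None,save=None):
    if im is None: im=arm.get_image("top")
    hsv=cv2.cvtColor(im,cv2.COLOR_RGB2HSV); 
    R=im.astype(int); m=((R[:,:,2]>=R[:,:,0]+2)&(R[:,:,1]>R[:,:,0]+2)&(R[:,:,1]>120)).astype(np.uint8)
    m[:,:110]=0;m[:230]=0;m[350:]=0
    m=cv2.morphologyEx(m,cv2.MORPH_OPEN,np.ones((5,5),np.uint8))
    m=cv2.morphologyEx(m,cv2.MORPH_CLOSE,np.ones((9,9),np.uint8))
    cs,_=cv2.findContours(m,cv2.RETR_EXTERNAL,cv2.CHAIN_APPROX_NONE)
    c=max(cs,key=cv2.contourArea)
    P=np.array([ray("top",p,.024)[:2] for p in cv2.convexHull(c)[:,0]],np.float32)*1000
    r=cv2.minAreaRect(P)
    return r, cv2.boxPoints(r)
E
python3 - <<'E'
from h import *
t=cv2.imread("pics/top0.png")[:,:,::-1]
print(tray(t))
f=lambda x,y:(150+(x-3)/7,260+(y-3)/7)
for p in((122,143),(566,115),(577,425),(124,455)): print(ray("top",f(*p),.024))
# cabinet
for p in((342,187),(451,190)): print("cab base",ray("top",p,0))
for p in((324,215),(415,190)): print("cab side base",ray("side",p,0))
for p in((303,141),): print("cab side top L-front?",[ray("side",p,z) for z in(.12,.16,.2)])
print(px("top",(.75,.0,.0)))
s=cv2.imread("pics/side0.png")[:,:,::-1]
crop("side",s,160,110,270,150,3,"cab.png")
E
```

```text
(((432.1776123046875, 282.3541564941406), (115.88652801513672, 161.72705078125), 4.745467185974121), array([[367.7432 , 358.14688],
       [381.12277, 196.97421],
       [496.61203, 206.56143],
       [483.23245, 367.7341 ]], dtype=float32))
[0.48417351 0.37783884 0.024     ]
[0.4979878  0.20553855 0.024     ]
[0.37849994 0.1953306  0.024     ]
[0.36450961 0.36802284 0.024     ]
cab base [ 0.76539491 -0.10074355  0.        ]
cab base [ 0.76233915 -0.41846831  0.        ]
cab side base [ 0.80213667 -0.11392346  0.        ]
cab side base [ 0.81886047 -0.41642884  0.        ]
cab side top L-front? [array([ 1.03342349, -0.15222028,  0.12      ]), array([ 0.95006582, -0.11773451,  0.16      ]), array([ 0.86670816, -0.08324873,  0.2       ])]
[307.25085443 191.46494278]
```

View pics/cab.png

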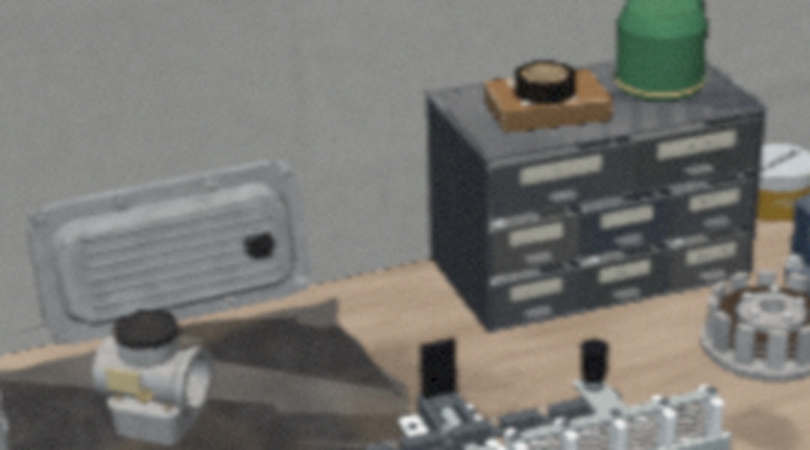

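```bash
python3 -m crank '[[0.6,0.045,0.07,0,-0.058],[0.6,0.05,0.073,0,-0.058],[0.6,0.05,0.073,0,-0.058],[0.6,0.05,0.073,0,-0.058],[0.6,0.05,0.073,0,-0.058],[0.6,0.05,0.073,0,-0.058],[0.6,0.05,0.073,0,-0.058],[0.6,0.05,0.073,0,-0.058]]' 30
```

```text
clock: 0.77
position: [0.4206, -0.3333, 0.2435]
ee_rot: [-3.14, 0.089, 0.001]
force: [0.9, -0.2, 0.3]
width: 0.603
```

```bash
python3 -m crank '[[0.6,0.05,0.073,0,0],[0.6,0.05,0.073,0,0],[0.6,0.05,0.073,0,0],[0.6,0.05,0.073,0,0],[0.6,0.05,0.073,0,0],[0.6,0.05,0.073,0,0],[0.6,0.045,0.073,-0.03,0],[0.6,0.045,0.07,-0.03,0]]'; cat > st.py <<'E'
from h import *
s=arm.observe()
R=cv2.Rodrigues(s["ee_rot"])[0]
print(s["clock"],s["position"].round(4),"jaw deg",np.degrees(np.arctan2(R[1,1],R[0,1])).round(2),"F",s["force"].round(1),"w",round(s["width"]*92,1),"j",s["joints"].round(2))
E
python3 st.py
```

```text
clock: 1.43
position: [0.5772, -0.1008, 0.2198]
ee_rot: [-3.14, 0.083, -0.002]
force: [1.2, -0.2, -0.2]
width: 0.605
1.4333 [ 0.5772 -0.1008  0.2198] jaw deg -93.03 F [ 1.2 -0.2 -0.2] w 55.6 j [ 0.14  0.4  -0.09  1.7   0.04  1.05 -1.58]
```

```bash
python3 -m crank '[[0.6,0.005,-0.0055,-0.05,0],[0.6,0,0,-0.07,0],[0.6,0,0,-0.07,0],[0.6,0,0,-0.06,0],[0.6,0,0,-0.05,0],[0.6,0,0,-0.03,0],[0.6,0,0,-0.01,0],[0.6,0,0,0,0]]'; python3 - <<'E'
from h import *
t=arm.get_image("side"); crop("side",t,280,170,160,120,5,"k1.png")
E
```

```text
clock: 2.1
position: [0.5776, -0.1047, 0.083]
ee_rot: [-3.14, 0.084, 0.003]
force: [0.0, 0.4, 1.3]
width: 0.603
```

View pics/k1.png

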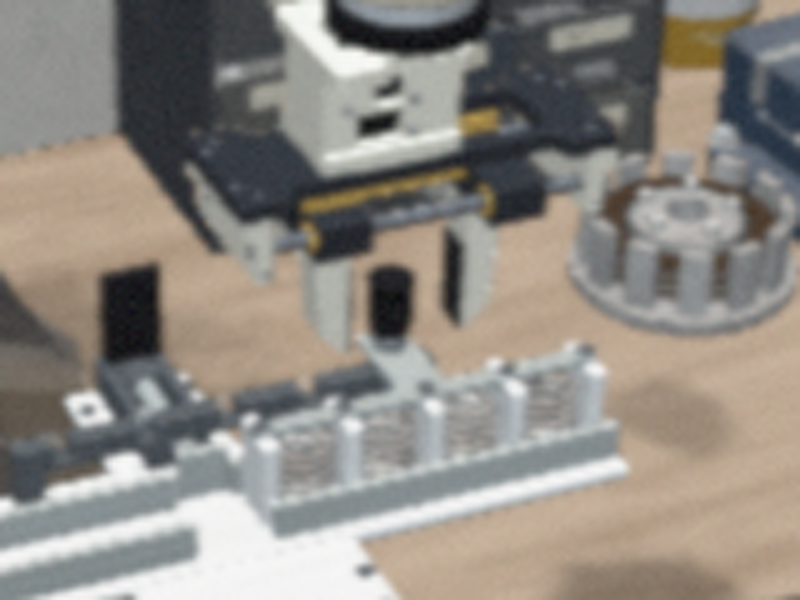

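The knob sits between the jaws at about (390,305) in the crop. I'll grip it.

```bash
python3 -m crank '[[0.1,0,0,0,0],[0.1,0,0,0,0],[0.1,0,0,0,0],[0.1,0,0,0,0],[0.1,0,0,0,0],[0.1,0,0,0,0],[0.1,0,0,0,0],[0.1,0,0,0,0]]' 30; python3 st.py
```

```text
clock: 2.82
position: [0.5785, -0.1039, 0.0841]
ee_rot: [-3.14, 0.082, -0.001]
force: [0.4, 4.5, 3.8]
width: 0.229
2.8167 [ 0.5785 -0.1039  0.0841] jaw deg -93.01 F [0.4 4.5 3.8] w 21.1 j [ 0.15  0.55 -0.08  1.83  0.06  0.76 -1.59]
```

```bash
python3 -m crank '[[0.1,0,0,0.01,0],[0.1,0,0,0.01,0],[0.1,0,0,0.006,0],[0.1,0,0,0.006,0],[0.1,0,0,0,0],[0.1,0,0,0,0],[0.1,0,0,0,0],[0.1,0,0,0,0]]'; python3 st.py
```

```text
clock: 3.48
position: [0.5783, -0.1042, 0.0963]
ee_rot: [-3.14, 0.083, -0.0]
force: [3.1, 4.8, -4.4]
width: 0.231
3.4833 [ 0.5783 -0.1042  0.0963] jaw deg -93.02 F [ 3.1  4.8 -4.4] w 21.3 j [ 0.15  0.54 -0.08  1.82  0.06  0.79 -1.59]
```

```bash
python3 -m crank '[[0.1,0.0009,0.0175,0,0],[0.1,0.0009,0.0175,0,0],[0.1,0.0009,0.0175,0,0],[0.1,0.0009,0.0175,0,0],[0.1,0.0009,0.0175,0,0],[0.1,0.0009,0.0175,0,0],[0.1,0,0,0,0],[0.1,0,0,0,0]]'; python3 st.py
```

```text
clock: 4.15
position: [0.5804, -0.0613, 0.0966]
ee_rot: [-3.14, 0.081, -0.0]
force: [5.5, 0.3, -5.7]
width: 0.23
4.15 [ 0.5804 -0.0613  0.0966] jaw deg -92.95 F [ 5.5  0.3 -5.7] w 21.1 j [ 0.08  0.53 -0.09  1.83  0.06  0.78 -1.66]
```

```bash
python3 -m crank '[[0.1,0,0,-0.008,0],[0.1,0,0,-0.008,0],[0.1,0,0,-0.008,0],[0.1,0,0,-0.008,0],[0.1,0,0,0,0],[0.1,0,0,0,0],[0.1,0,0,0,0],[0.1,0,0,0,0]]'; python3 st.py
```

```text
clock: 4.82
position: [0.5806, -0.062, 0.0841]
ee_rot: [-3.14, 0.083, -0.001]
force: [0.8, 4.8, 3.6]
width: 0.233
4.8167 [ 0.5806 -0.062   0.0841] jaw deg -93.02 F [0.8 4.8 3.6] w 21.4 j [ 0.08  0.55 -0.08  1.84  0.06  0.76 -1.67]
```

```bash
python3 -m crank '[[0.6,0,0,0,0],[0.6,0,0,0,0],[0.6,0,0,0,0],[0.6,0,0,0.075,0],[0.6,0,0,0.075,0],[0.0,0.06,0.036,0,0],[0.0,0.07,0.036,0,0],[0.0,0.07,0.036,0,0]]'; python3 -m crank '[[0.0,0.068,0.036,0,0],[0,0,0,0,0],[0,0,0,-0.03,0],[0,0,0,-0.06,0],[0,0,0,-0.06,0],[0,0,0,-0.04,0],[0,0,0,-0.01,0],[0,0,0,0,0]]' ; python3 st.py; python3 - <<'E'
from h import *
t=arm.get_image("side"); crop("side",t,250,170,160,120,5,"k2.png")
t=arm.get_image("top"); crop("top",t,235,165,150,120,5,"k2t.png")
E
```

```text
clock: 5.48
position: [0.6608, -0.0206, 0.1444]
ee_rot: [3.139, -0.087, 0.0]
force: [1.4, -0.4, 0.5]
width: 0.423
clock: 6.15
position: [0.6852, -0.0066, 0.0615]
ee_rot: [3.139, -0.085, -0.007]
force: [0.1, -0.2, 0.5]
width: 0.002
6.15 [ 0.6852 -0.0066  0.0615] jaw deg -93.11 F [ 0.1 -0.2  0.5] w 0.2 j [-0.02  0.71 -0.07  1.58  0.06  0.86 -1.75]
```

View pics/k2.png

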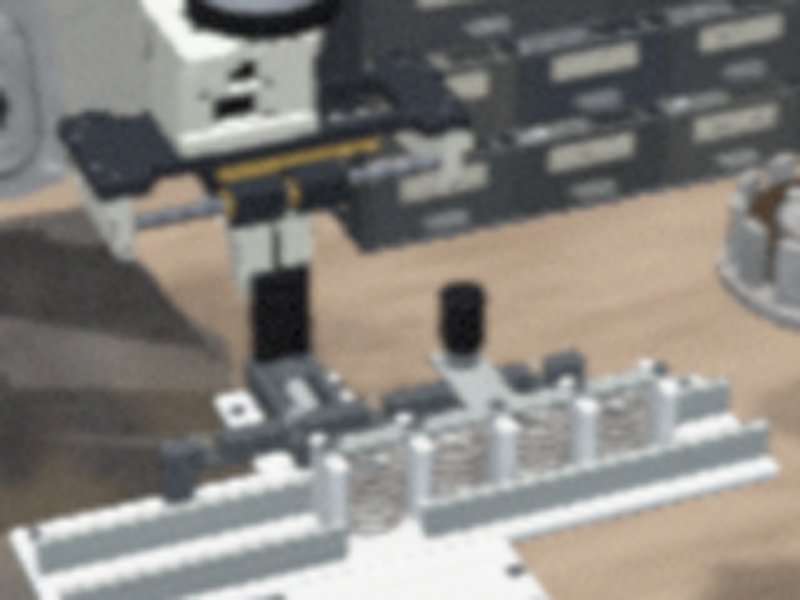

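View pics/k2t.png

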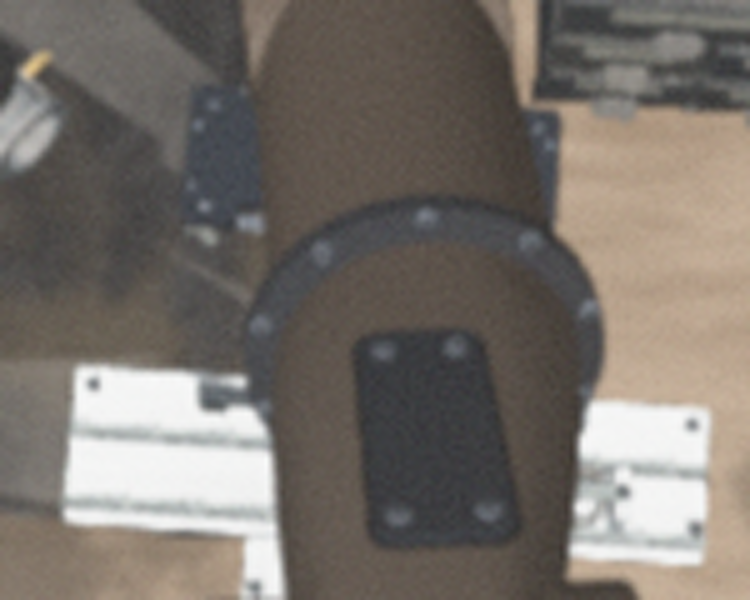

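```bash
python3 -m crank '[[0,-0.025,0.001,0,0],[0,-0.025,0.001,0,0],[0,-0.025,0.001,0,0],[0,-0.025,0.001,0,0],[0,-0.025,0.001,0,0],[0,-0.02,0.001,0,0],[0,-0.015,0,0,0],[0,0,0,0,0]]' ; python3 st.py
```

```text
clock: 6.92
position: [0.6252, -0.0025, 0.0659]
ee_rot: [-3.14, 0.083, -0.009]
force: [5.4, 0.8, -4.2]
width: 0.004
6.9167 [ 0.6252 -0.0025  0.0659] jaw deg -93.04 F [ 5.4  0.8 -4.2] w 0.4 j [-0.03  0.62 -0.08  1.75  0.07  0.77 -1.77]
```

```bash
python3 -m crank '[[0,-0.01,0,0,0],[0,-0.01,0,0,0],[0,-0.005,0,0,0],[0,0,0,0,0],[0,0,0,0,0],[0,0,0,0,0],[0,0,0,0,0],[0,0,0,0,0]]' ; python3 st.py;  python3 - <<'E'
from h import *
t=arm.get_image("side"); crop("side",t,250,190,160,120,5,"k3.png")
E
```

```text
clock: 7.58
position: [0.6215, -0.0025, 0.0668]
ee_rot: [-3.139, 0.084, -0.025]
force: [22.7, 1.1, -12.1]
width: 0.007
7.5833 [ 0.6215 -0.0025  0.0668] jaw deg -93.06 F [ 22.7   1.1 -12.1] w 0.6 j [-0.03  0.61 -0.08  1.77  0.07  0.75 -1.77]
```

View pics/k3.png

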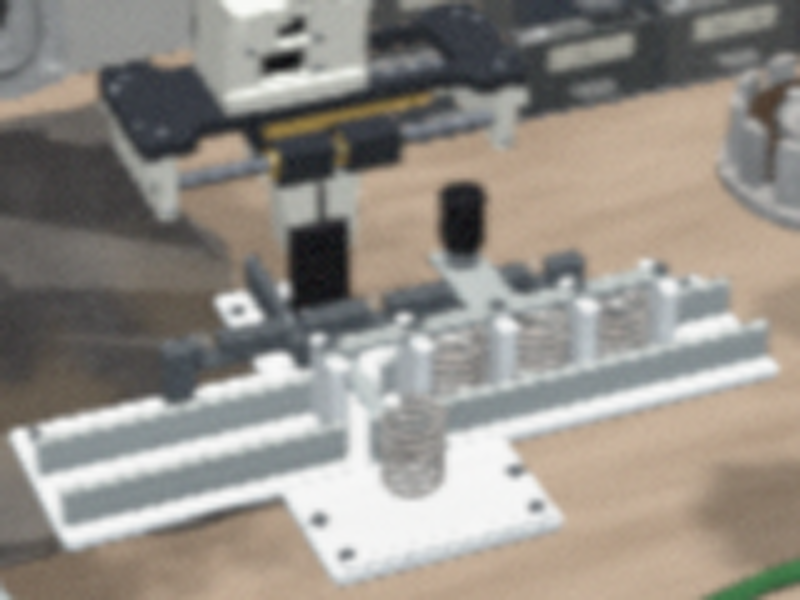

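```bash
python3 -m crank '[[0,0.03,-0.001,0,0],[0,0.03,-0.001,0,0],[0,0.03,-0.001,0,0],[0,0.04,-0.001,0,0],[0,0.05,-0.001,0,0],[0,0,0,0.07,0],[0,0,0,0.08,0],[0,0,0,0.08,0]]'; python3 -m crank '[[0.2,-0.06,0.0,0.02,0],[0.65,-0.08,0.003,0,0],[0.65,-0.08,0.003,0,0],[0.65,-0.08,0.003,0,0],[0.65,-0.08,0.003,0,0],[0.65,-0.08,0.003,0,0],[0.65,-0.02,0,0,0],[0.65,0,0,0,0]]' ; python3 - <<'E'
from h import *
print("spring side est",ray("side",(332.6,270.8),.05))
E
python3 st.py
```

```text
clock: 8.3
position: [0.6856, -0.0051, 0.1575]
ee_rot: [3.14, -0.084, -0.0]
force: [1.3, -0.4, 0.4]
width: 0.007
clock: 8.97
position: [0.4917, 0.0009, 0.1651]
ee_rot: [3.14, -0.083, 0.001]
force: [0.3, 0.3, -0.0]
width: 0.536
spring side est [0.49644081 0.00529459 0.05      ]
8.9667 [0.4917 0.0009 0.1651] jaw deg -93.04 F [ 0.3  0.3 -0. ] w 49.3 j [-0.02  0.31 -0.11  1.98  0.05  0.85 -1.78]
```

```bash
python3 -m crank '[[0.65,0.003,0.0125,-0.03,0],[0.65,0,0,-0.06,0],[0.65,0,0,-0.07,0],[0.65,0,0,-0.07,0],[0.65,0,0,-0.05,0],[0.65,0,0,-0.025,0],[0.65,0,0,-0.005,0],[0.65,0,0,0,0]]'; python3 st.py; python3 - <<'E'
from h import *
t=arm.get_image("side"); crop("side",t,250,190,160,120,5,"k4.png")
E
```

```text
clock: 9.63
position: [0.4957, 0.0062, 0.0399]
ee_rot: [3.14, -0.084, 0.001]
force: [-0.1, 0.5, 0.4]
width: 0.648
9.6333 [0.4957 0.0062 0.0399] jaw deg -93.06 F [-0.1  0.5  0.4] w 59.6 j [-0.05  0.51 -0.1   2.08  0.09  0.55 -1.83]
```

View pics/k4.png

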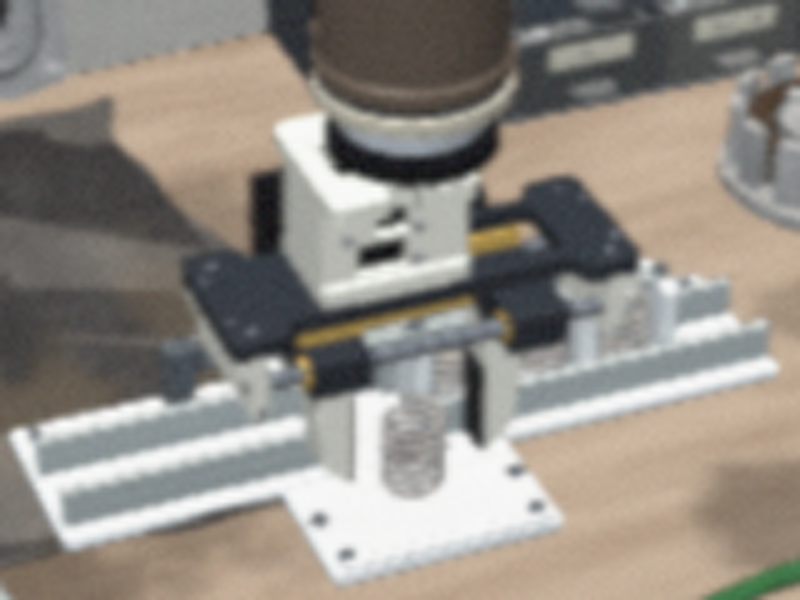

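The spring stands between the open jaws at about (413,445). I'll close on it.

```bash
python3 -m crank '[[0.2,0,0,0,0],[0.2,0,0,0,0],[0.2,0,0,0,0],[0.2,0,0,0,0],[0.2,0,0,0,0],[0.2,0,0,0,0],[0.2,0,0,0,0],[0.2,0,0,0,0]]' 25; python3 st.py; python3 -m crank '[[0.2,0,0,0.02,0],[0.2,0,0,0.04,0],[0.2,0,0,0.06,0],[0.2,0,0,0.06,0],[0.2,0,0,0.04,0],[0.2,0,0.02,0,0],[0.2,-0.02,0.05,0,0],[0.2,-0.02,0.05,0,0]]';python3 st.py; python3 - <<'E'
from h import *
t=arm.get_image("side"); crop("side",t,150,170,200,150,4,"k5.png")
t=arm.get_image("top"); print(tray(t)); crop("top",t,150,200,150,130,5,"k5t.png")
E
```

```text
clock: 10.35
position: [0.4949, 0.0062, 0.0401]
ee_rot: [3.14, -0.084, 0.001]
force: [-0.8, -0.0, 6.3]
width: 0.325
10.35 [0.4949 0.0062 0.0401] jaw deg -93.05 F [-0.8 -0.   6.3] w 29.9 j [-0.05  0.51 -0.1   2.08  0.09  0.55 -1.83]
clock: 11.02
position: [0.4786, 0.0544, 0.1278]
ee_rot: [3.14, -0.087, 0.001]
force: [0.1, 0.5, -0.8]
width: 0.327
11.0167 [0.4786 0.0544 0.1278] jaw deg -93.17 F [ 0.1  0.5 -0.8] w 30.0 j [-0.12  0.35 -0.13  2.04  0.06  0.75 -1.92]
(((432.0389709472656, 282.1575012207031), (116.13127136230469, 162.27066040039062), 4.66606330871582), array([[367.56555, 358.30038],
       [380.766  , 196.56754],
       [496.5124 , 206.01462],
       [483.31195, 367.74747]], dtype=float32))
```

View pics/k5.png

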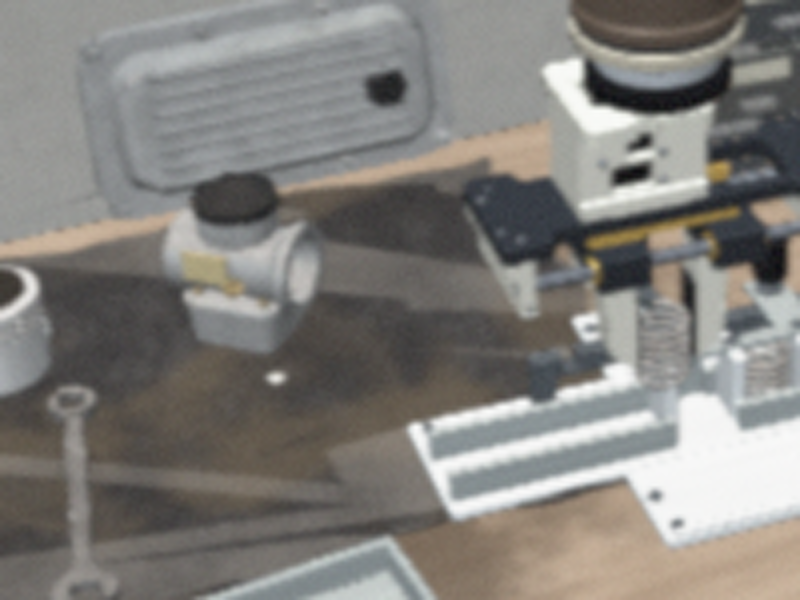

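View pics/k5t.png

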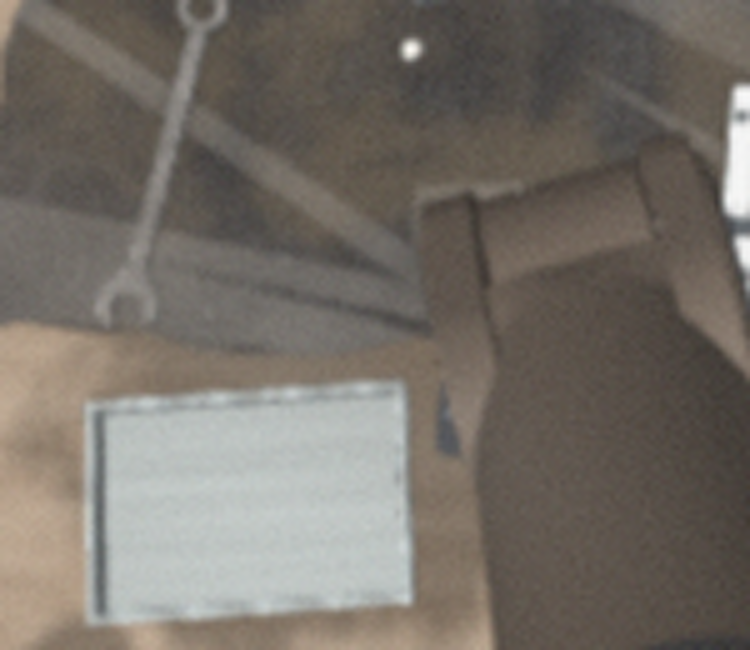

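```bash
python3 -m crank '[[0.2,-0.008,0.07,0,0.064],[0.2,-0.008,0.09,0,0.064],[0.2,-0.008,0.095,0,0],[0.2,-0.008,0.095,0,0],[0.2,-0.008,0.095,0,0],[0.2,-0.008,0.09,0,0],[0.2,-0.008,0.08,0,0],[0.2,0,0.03,0,0]]'; python3 -m crank '[[0.2,0,0,0,0],[0.2,0,0,0,0],[0.2,0,0,0,0],[0.2,0,0,0,0],[0.2,0,0,-0.03,0],[0.2,0,0,-0.03,0],[0.2,0,0,0,0],[0.2,0,0,0,0]]';python3 st.py; python3 - <<'E'
from h import *
t=arm.get_image("side"); crop("side",t,150,220,200,150,4,"k6.png")
E
```

```text
clock: 11.78
position: [0.4542, 0.3179, 0.1274]
ee_rot: [-3.136, -0.136, 0.001]
force: [-0.2, 0.2, -1.0]
width: 0.329
clock: 12.45
position: [0.4563, 0.3107, 0.1035]
ee_rot: [3.138, 0.124, -0.002]
force: [0.1, 0.2, -0.3]
width: 0.328
12.45 [0.4563 0.3107 0.1035] jaw deg -85.46 F [ 0.1  0.2 -0.3] w 30.2 j [-0.55  0.49 -0.19  1.89  0.13  0.77 -2.31]
```

View pics/k6.png

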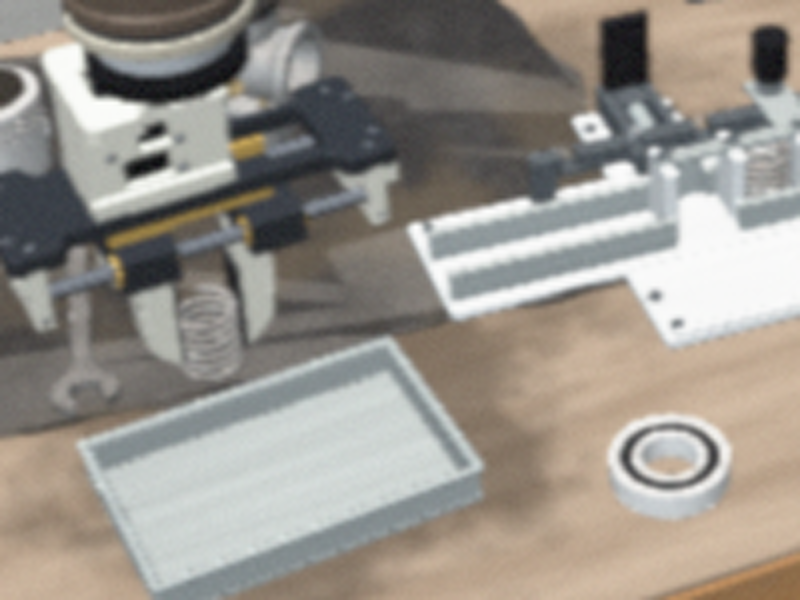

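```bash
python3 - <<'E'
from h import *
f=lambda x,y:(150+(x-1.5)/4,220+(y-1.5)/4)
P=[ray("side",f(*p),.024)[:2] for p in((80,444),(388,338),(483,468),(155,596))]
for p in P:print(p.round(4))
print(np.mean(P,0))
E
```

```text
[0.4817 0.3808]
[0.4966 0.2104]
[0.3788 0.1996]
[0.3605 0.3719]
[0.42939399 0.29068098]
```

```bash
python3 -m crank '[[0.2,-0.003,0.027,0,0],[0.2,-0.003,0.026,0,0],[0.2,0,0,-0.04,0],[0.2,0,0,-0.05,0],[0.2,0,0,-0.05,0],[0.2,0,0,-0.02,0],[0.2,0,0,-0.005,0],[0.2,0,0,0,0]]';python3 st.py
```

```text
clock: 13.17
position: [0.4537, 0.3342, 0.0378]
ee_rot: [-3.139, -0.128, 0.001]
force: [0.6, 0.3, -0.8]
width: 0.327
13.1667 [0.4537 0.3342 0.0378] jaw deg -85.32 F [ 0.6  0.3 -0.8] w 30.1 j [-0.61  0.59 -0.17  1.91  0.16  0.65 -2.37]
```

```bash
python3 -m crank '[[0.2,0,-0.0125,0,0],[0.2,0,0,0,0],[0.2,0,0,0,0],[0.2,0,0,-0.001,0],[0.43,0,0,0,0],[0.43,0,0,0,0],[0.43,0,0,0,0],[0.43,0,0,0,0]]';python3 st.py;python3 -m crank '[[0.43,0,0,0.03,0],[0.43,0,0,0.06,0],[0.43,0,0,0.08,0],[0.43,0,0,0.08,0],[0.43,0.02,-0.07,0.03,-0.064],[0.43,0.03,-0.09,0,-0.064],[0.43,0.03,-0.09,0,0],[0.43,0.03,-0.09,0,0]]';python3 st.py; python3 - <<'E'
from h import *
t=arm.get_image("side"); crop("side",t,150,220,200,150,4,"k7.png")
E
```

```text
clock: 13.83
position: [0.4539, 0.3285, 0.0374]
ee_rot: [-3.139, -0.127, -0.0]
force: [-0.2, 0.4, -0.3]
width: 0.426
13.8333 [0.4539 0.3285 0.0374] jaw deg -85.37 F [-0.2  0.4 -0.3] w 39.2 j [-0.6   0.59 -0.17  1.92  0.16  0.64 -2.36]
clock: 14.5
position: [0.4983, 0.1913, 0.1509]
ee_rot: [-3.14, 0.082, -0.003]
force: [1.0, -0.2, 0.2]
width: 0.435
14.5 [0.4983 0.1913 0.1509] jaw deg -93.0 F [ 1.  -0.2  0.2] w 40.0 j [-0.35  0.39 -0.15  1.9   0.08  0.85 -2.16]
```

View pics/k7.png

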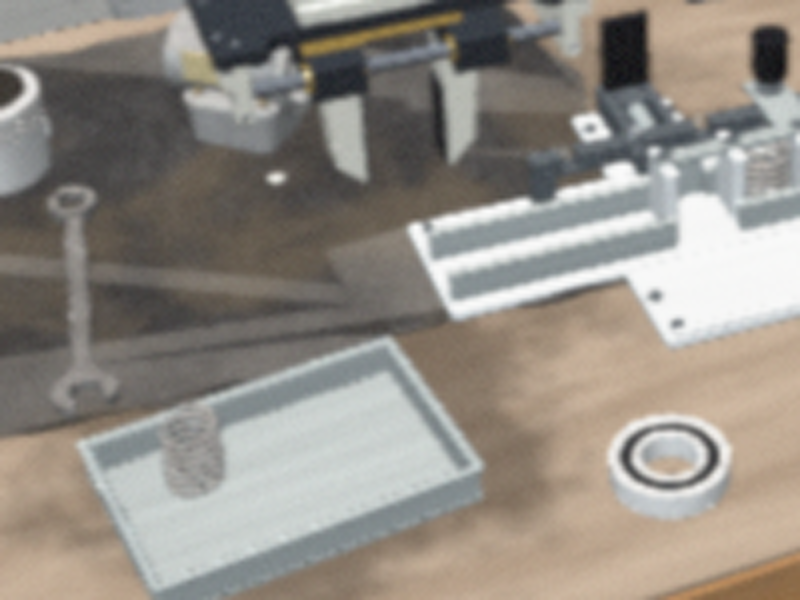

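Spring 1 stands in the tray at about (193,450). Next the knob, which is now at about (0.5806, -0.062).

```bash
python3 -m crank '[[0.6,0.026,-0.08,0,0],[0.6,0.03,-0.095,0,0],[0.6,0.03,-0.095,0,0],[0.6,0.03,-0.095,0,0],[0.6,0.03,-0.095,0,0],[0.6,0.03,-0.095,0,0],[0.6,0.03,-0.078,0,0],[0.6,0,0,0,0]]';python3 -m crank '[[0.6,0,0,0,0],[0.6,0,0,0,0],[0.6,0,0,-0.03,0],[0.6,0,0,-0.05,0],[0.6,0,0,-0.05,0],[0.6,0,0,-0.027,0],[0.6,0,0,-0.01,0],[0.6,0,0,0,0]]';python3 st.py
```

```text
clock: 15.22
position: [0.5818, -0.0697, 0.1502]
ee_rot: [3.136, -0.099, 0.003]
force: [-0.1, -0.5, -0.0]
width: 0.6
clock: 15.88
position: [0.5797, -0.0596, 0.082]
ee_rot: [-3.14, 0.081, 0.003]
force: [0.8, -0.7, -0.6]
width: 0.599
15.8833 [ 0.5797 -0.0596  0.082 ] jaw deg -92.95 F [ 0.8 -0.7 -0.6] w 55.1 j [ 0.07  0.55 -0.08  1.84  0.06  0.76 -1.67]
```

```bash
python3 -m crank '[[0.1,0.002,-0.004,0.004,0],[0.1,0,0,0,0],[0.1,0,0,0,0],[0.1,0,0,0,0],[0.1,0,0,0,0],[0.1,0,0,0,0],[0.1,0,0,0,0],[0.1,0,0,0,0]]' 30; python3 st.py; python3 -m crank '[[0.1,0,0,0.01,0],[0.1,0,0,0.01,0],[0.1,0,0,0.006,0],[0.1,0,0,0.006,0],[0.1,0,0,0,0],[0.1,0,0,0,0],[0.1,0,0,0,0],[0.1,0,0,0,0]]'; python3 st.py
```

```text
clock: 16.55
position: [0.5814, -0.0619, 0.0845]
ee_rot: [-3.14, 0.083, -0.001]
force: [0.1, 2.3, 4.3]
width: 0.231
16.55 [ 0.5814 -0.0619  0.0845] jaw deg -93.03 F [0.1 2.3 4.3] w 21.3 j [ 0.07  0.55 -0.08  1.84  0.06  0.76 -1.67]
clock: 17.22
position: [0.5811, -0.0626, 0.0968]
ee_rot: [3.14, -0.084, 0.0]
force: [4.3, -0.8, -5.3]
width: 0.228
17.2167 [ 0.5811 -0.0626  0.0968] jaw deg -93.06 F [ 4.3 -0.8 -5.3] w 20.9 j [ 0.07  0.53 -0.08  1.83  0.06  0.79 -1.66]
```

```bash
python3 -m crank '[[0.1,0.0009,0.018,0,0],[0.1,0.0009,0.018,0,0],[0.1,0.0009,0.018,0,0],[0.1,0.0009,0.018,0,0],[0.1,0.0009,0.018,0,0],[0.1,0.0009,0.018,0,0],[0.1,0,0,0,0],[0.1,0,0,0,0]]'; python3 st.py;python3 -m crank '[[0.1,0,0,-0.008,0],[0.1,0,0,-0.008,0],[0.1,0,0,-0.008,0],[0.1,0,0,-0.008,0],[0.1,0,0,0,0],[0.1,0,0,0,0],[0.1,0,0,0,0],[0.1,0,0,0,0]]'; python3 st.py
```

```text
clock: 17.88
position: [0.5834, -0.0177, 0.097]
ee_rot: [-3.14, 0.081, -0.001]
force: [4.8, 0.8, -5.9]
width: 0.233
17.8833 [ 0.5834 -0.0177  0.097 ] jaw deg -92.95 F [ 4.8  0.8 -5.9] w 21.5 j [ 0.    0.53 -0.09  1.83  0.06  0.79 -1.74]
clock: 18.55
position: [0.5834, -0.0195, 0.0845]
ee_rot: [3.14, -0.084, 0.001]
force: [1.7, -0.2, 4.2]
width: 0.234
18.55 [ 0.5834 -0.0195  0.0845] jaw deg -93.07 F [ 1.7 -0.2  4.2] w 21.5 j [ 0.    0.55 -0.08  1.84  0.06  0.76 -1.74]
```

```bash
python3 -m crank '[[0.6,0,0,0,0],[0.6,0,0,0,0],[0.6,0,0,0,0],[0.6,0,0,0.075,0],[0.6,0,0,0.085,0],[0.0,0.05,0.008,0,0],[0.0,0.07,0.009,0,0],[0.0,0.07,0.009,0,0]]'; python3 -m crank '[[0.0,0.068,0.009,0,0],[0,0,0,0,0],[0,0,0,-0.03,0],[0,0,0,-0.06,0],[0,0,0,-0.06,0],[0,0,0,-0.04,0],[0,0,0,-0.01,0],[0,0,0,0,0]]' ; python3 st.py; python3 - <<'E'
from h import *
t=arm.get_image("side"); crop("side",t,250,170,160,120,5,"n2a.png")
E
```

```text
clock: 19.22
position: [0.6595, -0.009, 0.1489]
ee_rot: [3.14, -0.084, -0.0]
force: [0.3, -0.0, 0.5]
width: 0.421
clock: 19.88
position: [0.684, -0.0056, 0.066]
ee_rot: [3.14, -0.084, -0.007]
force: [-0.9, 0.5, 0.2]
width: 0.004
19.8833 [ 0.684  -0.0056  0.066 ] jaw deg -93.06 F [-0.9  0.5  0.2] w 0.3 j [-0.03  0.7  -0.07  1.58  0.06  0.87 -1.74]
```

View pics/n2a.png

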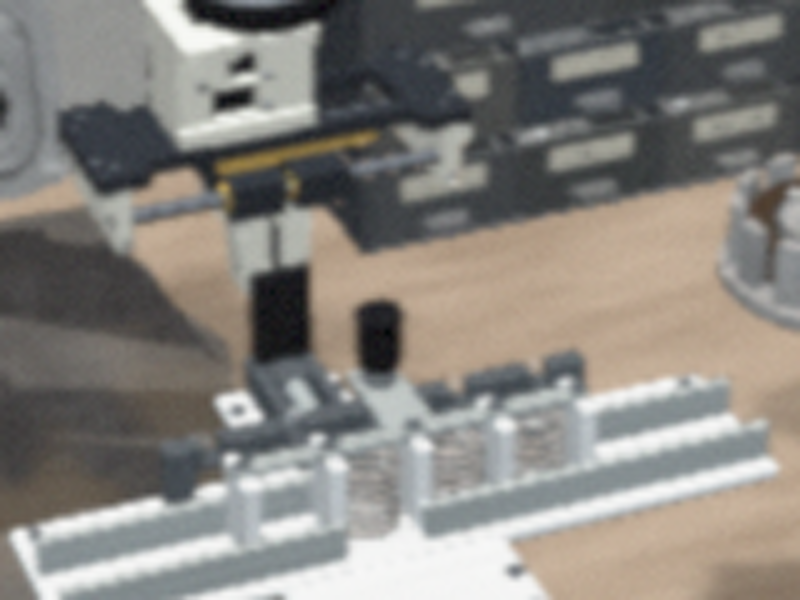

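```bash
python3 -m crank '[[0,-0.025,0.001,0,0],[0,-0.025,0.001,0,0],[0,-0.025,0.001,0,0],[0,-0.025,0.001,0,0],[0,-0.025,0.001,0,0],[0,-0.02,0.001,0,0],[0,-0.015,0,0,0],[0,0,0,0,0]]' ; python3 -m crank '[[0,-0.008,0,0,0],[0,-0.008,0,0,0],[0,-0.004,0,0,0],[0,0,0,0,0],[0,0,0,0,0],[0,0,0,0,0],[0,0,0,0,0],[0,0,0,0,0]]' ; python3 st.py
```

```text
clock: 20.6
position: [0.624, -0.0024, 0.0703]
ee_rot: [-3.14, 0.083, -0.009]
force: [5.0, 1.0, -3.9]
width: 0.006
clock: 21.27
position: [0.6215, -0.0024, 0.0711]
ee_rot: [-3.139, 0.084, -0.023]
force: [20.0, 1.6, -10.8]
width: 0.005
21.2667 [ 0.6215 -0.0024  0.0711] jaw deg -93.06 F [ 20.    1.6 -10.8] w 0.5 j [-0.03  0.61 -0.08  1.76  0.07  0.76 -1.76]
```

Fully pressed: x is 0.6215 against the stop again. Backing off and going for the spring.

```bash
python3 -m crank '[[0,0.03,-0.001,0,0],[0,0.03,-0.001,0,0],[0,0.03,-0.001,0,0],[0,0.04,-0.001,0,0],[0,0.05,-0.001,0,0],[0,0,0,0.07,0],[0,0,0,0.08,0],[0,0,0,0.08,0]]'; python3 -m crank '[[0.2,-0.06,0.0,0,0],[0.65,-0.08,0.003,0,0],[0.65,-0.08,0.003,0,0],[0.65,-0.08,0.003,0,0],[0.65,-0.08,0.003,0,0],[0.65,-0.08,0.01,0,0],[0.65,-0.015,0.006,0,0],[0.65,0,0,0,0]]' ; python3 st.py; python3 - <<'E'
from h import *
t=arm.get_image("side"); crop("side",t,250,190,160,120,5,"n2b.png")
E
```

```text
clock: 21.93
position: [0.6864, -0.0049, 0.1619]
ee_rot: [3.14, -0.084, -0.0]
force: [1.4, -0.6, 0.8]
width: 0.005
clock: 22.6
position: [0.4948, 0.0068, 0.1616]
ee_rot: [-3.14, 0.082, -0.002]
force: [0.7, 0.7, -0.2]
width: 0.536
22.6 [0.4948 0.0068 0.1616] jaw deg -93.0 F [ 0.7  0.7 -0.2] w 49.3 j [-0.03  0.32 -0.11  1.98  0.05  0.84 -1.79]
```

View pics/n2b.png

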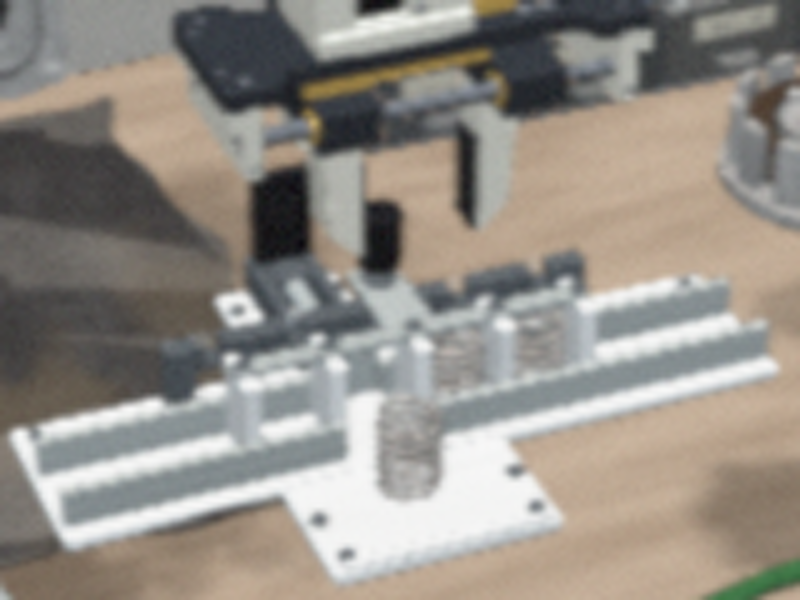

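```bash
python3 -m crank '[[0.65,0,0,-0.03,0],[0.65,0,0,-0.06,0],[0.65,0,0,-0.07,0],[0.65,0,0,-0.07,0],[0.65,0,0,-0.045,0],[0.65,0,0,-0.02,0],[0.65,0,0,-0.005,0],[0.65,0,0,0,0]]';python3 -m crank '[[0.2,0,0,0,0],[0.2,0,0,0,0],[0.2,0,0,0,0],[0.2,0,0,0,0],[0.2,0,0,0,0],[0.2,0,0,0,0],[0.2,0,0,0,0],[0.2,0,0,0,0]]' 25; python3 st.py; python3 -m crank '[[0.2,0,0,0.02,0],[0.2,0,0,0.04,0],[0.2,0,0,0.06,0],[0.2,0,0,0.06,0],[0.2,0,0,0.04,0],[0.2,-0.01,0.02,0,0],[0.2,-0.02,0.05,0,0.064],[0.2,-0.02,0.05,0,0.064]]';python3 st.py; python3 - <<'E'
from h import *
t=arm.get_image("top"); print(tray(t)); crop("top",t,150,200,150,130,5,"n2t.png")
E
```

```text
clock: 23.32
position: [0.4975, 0.0064, 0.0403]
ee_rot: [3.14, -0.084, 0.001]
force: [-0.4, 0.4, 0.3]
width: 0.653
clock: 23.98
position: [0.4968, 0.0064, 0.0406]
ee_rot: [-3.14, 0.084, -0.001]
force: [-0.3, -0.4, 6.6]
width: 0.326
23.9833 [0.4968 0.0064 0.0406] jaw deg -93.05 F [-0.3 -0.4  6.6] w 30.0 j [-0.05  0.51 -0.09  2.08  0.09  0.55 -1.83]
clock: 24.65
position: [0.4755, 0.0552, 0.1279]
ee_rot: [3.139, 0.132, -0.0]
force: [-0.6, 0.2, -0.6]
width: 0.324
24.65 [0.4755 0.0552 0.1279] jaw deg -85.18 F [-0.6  0.2 -0.6] w 29.8 j [-0.1   0.35 -0.16  2.05  0.08  0.75 -1.79]
(((431.9788513183594, 282.3997802734375), (115.94558715820312, 161.81663513183594), 4.789663791656494), array([[367.45282, 358.18497],
       [380.96417, 196.93338],
       [496.50488, 206.6146 ],
       [482.99353, 367.86618]], dtype=float32))
```

View pics/n2t.png

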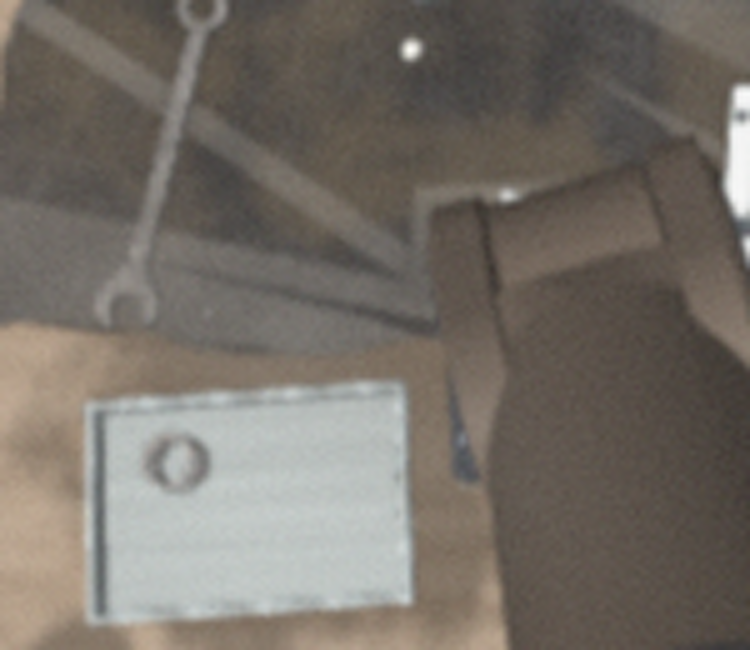

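```bash
python3 -m crank '[[0.2,-0.022,0.07,0,0],[0.2,-0.027,0.09,0,0],[0.2,-0.027,0.095,0,0],[0.2,-0.027,0.095,0,0],[0.2,-0.027,0.095,0,0],[0.2,-0.027,0.09,0,0],[0.2,-0.025,0.08,0,0],[0.2,0,0.045,0,0]]'; python3 -m crank '[[0.2,0,0,0,0],[0.2,0,0,0,0],[0.2,0,0,-0.04,0],[0.2,0,0,-0.04,0],[0.2,0,0,-0.03,0],[0.2,0,0,-0.02,0],[0.2,0,0,0,0],[0.2,0,0,0,0]]';python3 st.py; python3 - <<'E'
from h import *
t=arm.get_image("side"); crop("side",t,150,220,200,150,4,"n2d.png")
E
```

```text
clock: 25.37
position: [0.3989, 0.3234, 0.1273]
ee_rot: [-3.137, -0.14, 0.004]
force: [0.3, 0.4, -0.6]
width: 0.328
clock: 26.03
position: [0.4033, 0.3176, 0.0758]
ee_rot: [3.138, 0.126, -0.002]
force: [0.2, 0.1, -0.6]
width: 0.324
26.0333 [0.4033 0.3176 0.0758] jaw deg -85.39 F [ 0.2  0.1 -0.6] w 29.8 j [-0.62  0.48 -0.2   2.01  0.15  0.67 -2.41]
```

View pics/n2d.png

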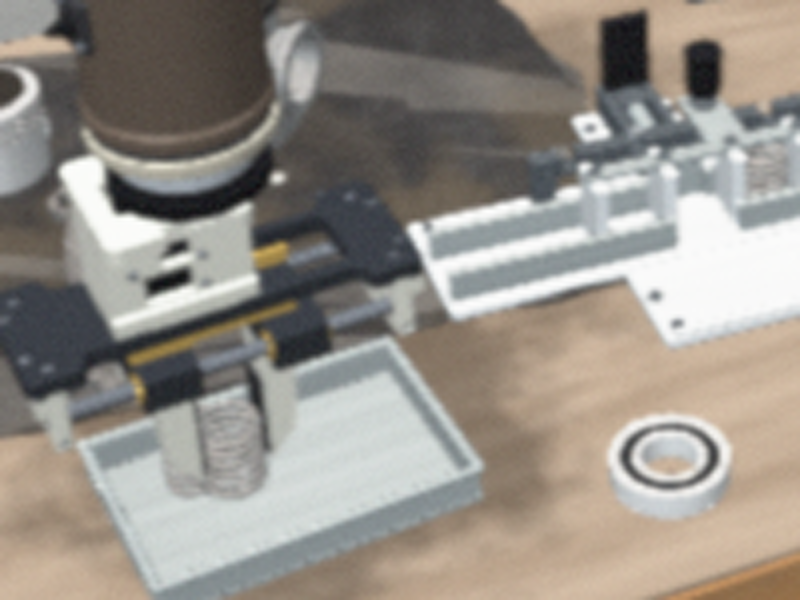

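```bash
python3 -m crank '[[0.2,-0.006,0.013,0,0],[0.2,0,0,-0.03,0],[0.2,0,0,-0.03,0],[0.2,0,0,-0.02,0],[0.2,0,0,-0.01,0],[0.2,0,0,-0.004,0],[0.2,0,0,0,0],[0.2,0,0,0,0]]';python3 st.py;python3 -m crank '[[0.43,0,0,0,0],[0.43,0,0,0,0],[0.43,0,0,0,0],[0.43,0,0,0.03,0],[0.43,0,0,0.06,0],[0.43,0,0,0.08,0],[0.43,0,0,0.08,0],[0.43,0.02,-0.07,0.03,-0.064]]';python3 -m crank '[[0.6,0.05,-0.09,0,-0.064],[0.6,0.05,-0.09,0,0],[0.6,0.05,-0.09,0,0],[0.6,0.05,-0.09,0,0],[0.6,0.05,-0.09,0,0],[0.6,0.05,-0.09,0,0],[0.6,0.05,-0.09,0,0],[0.6,0.05,-0.09,0,0]]';python3 st.py; python3 - <<'E'
from h import *
t=arm.get_image("side"); crop("side",t,150,220,200,150,4,"n2e.png")
E
```

```text
clock: 26.75
position: [0.4014, 0.3239, 0.0389]
ee_rot: [-3.139, -0.127, -0.001]
force: [0.2, -0.3, 0.3]
width: 0.327
26.75 [0.4014 0.3239 0.0389] jaw deg -85.37 F [ 0.2 -0.3  0.3] w 30.1 j [-0.64  0.54 -0.19  2.03  0.17  0.59 -2.44]
clock: 27.42
position: [0.409, 0.3021, 0.155]
ee_rot: [-3.134, -0.034, -0.006]
force: [0.7, 0.4, -0.3]
width: 0.432
clock: 28.08
position: [0.5699, 0.0056, 0.1509]
ee_rot: [-3.14, 0.083, -0.001]
force: [1.4, -0.2, 0.1]
width: 0.602
28.0833 [0.5699 0.0056 0.1509] jaw deg -93.05 F [ 1.4 -0.2  0.1] w 55.4 j [-0.04  0.44 -0.09  1.82  0.05  0.88 -1.78]
```

View pics/n2e.png

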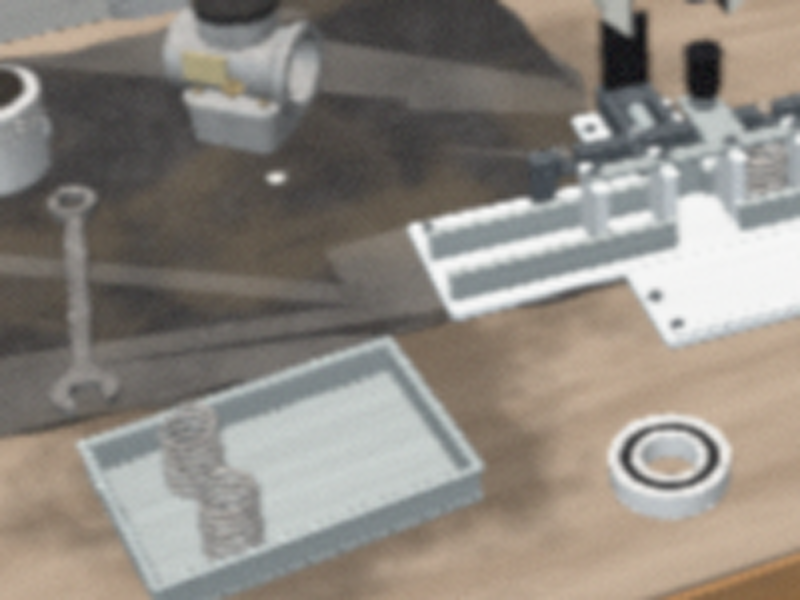

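```bash
python3 -m crank '[[0.6,0.017,-0.03,0,0],[0.6,0.017,-0.03,0,0],[0.6,0,0,0,0],[0.6,0,0,-0.05,0],[0.6,0,0,-0.05,0],[0.6,0,0,-0.05,0],[0.6,0,0,-0.015,0],[0.6,0,0,0,0]]';python3 st.py; python3 -m crank '[[0.1,0,0,0,0],[0.1,0,0,0,0],[0.1,0,0,0,0],[0.1,0,0,0,0],[0.1,0,0,0,0],[0.1,0,0,0,0],[0.1,0,0,0,0],[0.1,0,0,0,0]]' 30; python3 st.py; python3 -m crank '[[0.1,0,0,0.01,0],[0.1,0,0,0.01,0],[0.1,0,0,0.006,0],[0.1,0,0,0.006,0],[0.1,0,0,0,0],[0.1,0,0,0,0],[0.1,0,0,0,0],[0.1,0,0,0,0]]'; python3 st.py
```

```text
clock: 28.8
position: [0.5813, -0.0149, 0.0831]
ee_rot: [-3.14, 0.08, 0.005]
force: [-0.9, 0.8, -0.4]
width: 0.603
28.8 [ 0.5813 -0.0149  0.0831] jaw deg -92.93 F [-0.9  0.8 -0.4] w 55.5 j [-0.01  0.55 -0.08  1.84  0.06  0.76 -1.75]
clock: 29.47
position: [0.5833, -0.0167, 0.0851]
ee_rot: [3.14, -0.084, 0.002]
force: [-0.4, -1.5, 6.8]
width: 0.23
29.4667 [ 0.5833 -0.0167  0.0851] jaw deg -93.07 F [-0.4 -1.5  6.8] w 21.1 j [-0.    0.54 -0.08  1.84  0.06  0.76 -1.75]
clock: 30.13
position: [0.583, -0.0164, 0.0973]
ee_rot: [3.14, -0.084, 0.0]
force: [4.3, -0.9, -4.6]
width: 0.232
30.1333 [ 0.583  -0.0164  0.0973] jaw deg -93.05 F [ 4.3 -0.9 -4.6] w 21.3 j [-0.    0.53 -0.08  1.83  0.06  0.79 -1.74]
```

```bash
python3 -m crank '[[0.1,0.0009,0.0165,0,0],[0.1,0.0009,0.0165,0,0],[0.1,0.0009,0.0165,0,0],[0.1,0.0009,0.0165,0,0],[0.1,0.0009,0.0165,0,0],[0.1,0.0009,0.0165,0,0],[0.1,0,0,0,0],[0.1,0,0,0,0]]'; python3 st.py;python3 -m crank '[[0.1,0,0,-0.008,0],[0.1,0,0,-0.008,0],[0.1,0,0,-0.008,0],[0.1,0,0,-0.008,0],[0.1,0,0,0,0],[0.1,0,0,0,0],[0.1,0,0,0,0],[0.1,0,0,0,0]]'; python3 st.py
```

```text
clock: 30.8
position: [0.5851, 0.024, 0.0973]
ee_rot: [-3.14, 0.082, -0.0]
force: [4.4, 0.1, -5.0]
width: 0.228
30.8 [0.5851 0.024  0.0973] jaw deg -92.99 F [ 4.4  0.1 -5. ] w 21.0 j [-0.07  0.53 -0.09  1.82  0.06  0.79 -1.81]
clock: 31.47
position: [0.5852, 0.023, 0.085]
ee_rot: [3.14, -0.084, 0.001]
force: [1.7, -0.8, 5.7]
width: 0.228
31.4667 [0.5852 0.023  0.085 ] jaw deg -93.06 F [ 1.7 -0.8  5.7] w 21.0 j [-0.07  0.55 -0.08  1.83  0.06  0.76 -1.81]
```

```bash
python3 -m crank '[[0.6,0,0,0,0],[0.6,0,0,0,0],[0.6,0,0,0,0],[0.6,0,0,0.075,0],[0.6,0,0,0.085,0],[0.0,0.05,-0.017,0,0],[0.0,0.07,-0.017,0,0],[0.0,0.07,-0.017,0,0]]'; python3 -m crank '[[0.0,0.067,-0.017,0,0],[0,0,0,0,0],[0,0,0,-0.03,0],[0,0,0,-0.06,0],[0,0,0,-0.06,0],[0,0,0,-0.04,0],[0,0,0,-0.01,0],[0,0,0,0,0]]' ; python3 st.py; python3 - <<'E'
from h import *
t=arm.get_image("side"); crop("side",t,250,170,160,120,5,"n3a.png")
E
```

```text
clock: 32.13
position: [0.6613, 0.0026, 0.1493]
ee_rot: [3.14, -0.083, -0.0]
force: [0.8, -0.1, 0.2]
width: 0.421
clock: 32.8
position: [0.6855, -0.0037, 0.0664]
ee_rot: [3.14, -0.083, -0.007]
force: [-1.5, 0.2, 0.5]
width: -0.0
32.8 [ 0.6855 -0.0037  0.0664] jaw deg -93.02 F [-1.5  0.2  0.5] w -0.0 j [-0.03  0.7  -0.07  1.57  0.06  0.87 -1.74]
```

View pics/n3a.png

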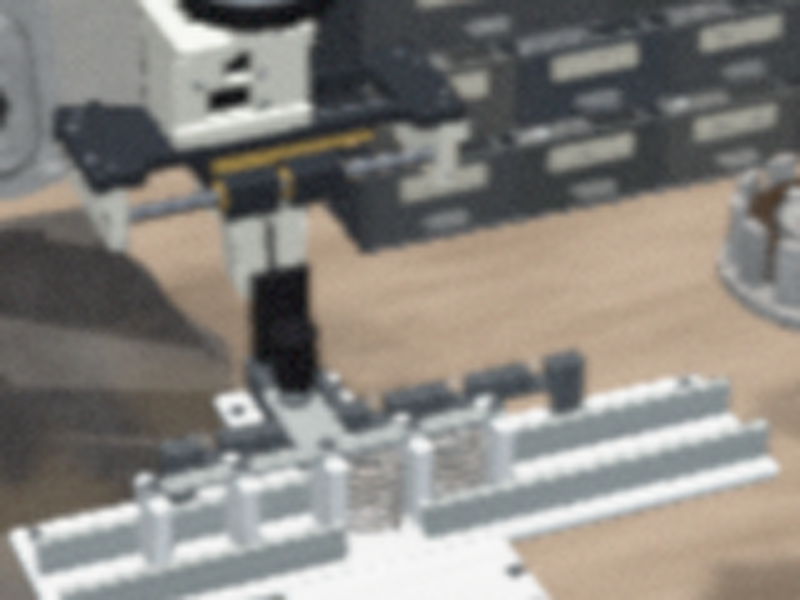

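```bash
python3 -m crank '[[0,-0.025,0.001,0,0],[0,-0.025,0.001,0,0],[0,-0.025,0.001,0,0],[0,-0.025,0.001,0,0],[0,-0.025,0.001,0,0],[0,-0.02,0.001,0,0],[0,-0.015,0,0,0],[0,0,0,0,0]]' ; python3 -m crank '[[0,-0.009,0,0,0],[0,-0.009,0,0,0],[0,-0.006,0,0,0],[0,0,0,0,0],[0,0,0,0,0],[0,0,0,0,0],[0,0,0,0,0],[0,0,0,0,0]]' ; python3 st.py
```

```text
clock: 33.52
position: [0.6254, -0.0009, 0.0707]
ee_rot: [-3.14, 0.083, -0.008]
force: [6.0, 1.0, -4.2]
width: 0.007
clock: 34.18
position: [0.6216, -0.0008, 0.0715]
ee_rot: [-3.139, 0.083, -0.024]
force: [20.7, 1.3, -11.2]
width: 0.005
34.1833 [ 0.6216 -0.0008  0.0715] jaw deg -93.04 F [ 20.7   1.3 -11.2] w 0.5 j [-0.03  0.6  -0.08  1.76  0.06  0.76 -1.76]
```

```bash
python3 -m crank '[[0,0.03,-0.001,0,0],[0,0.03,-0.001,0,0],[0,0.03,-0.001,0,0],[0,0.04,-0.001,0,0],[0,0.05,-0.001,0,0],[0,0,0,0.07,0],[0,0,0,0.08,0],[0,0,0,0.08,0]]'; python3 -m crank '[[0.2,-0.06,0.0,0,0],[0.65,-0.08,0.003,0,0],[0.65,-0.08,0.003,0,0],[0.65,-0.08,0.003,0,0],[0.65,-0.08,0.003,0,0],[0.65,-0.08,0.007,0,0],[0.65,-0.015,0.004,0,0],[0.65,0,0,0,0]]' ; python3 st.py; python3 - <<'E'
from h import *
t=arm.get_image("side"); crop("side",t,250,190,160,120,5,"n3b.png")
E
```

```text
clock: 34.85
position: [0.6861, -0.0035, 0.1622]
ee_rot: [-3.14, 0.083, 0.001]
force: [-0.6, 1.1, 0.1]
width: 0.006
clock: 35.52
position: [0.4946, 0.006, 0.1619]
ee_rot: [-3.14, 0.082, -0.002]
force: [-0.5, 0.5, 0.1]
width: 0.539
35.5167 [0.4946 0.006  0.1619] jaw deg -93.0 F [-0.5  0.5  0.1] w 49.6 j [-0.04  0.32 -0.1   1.98  0.04  0.84 -1.79]
```

View pics/n3b.png

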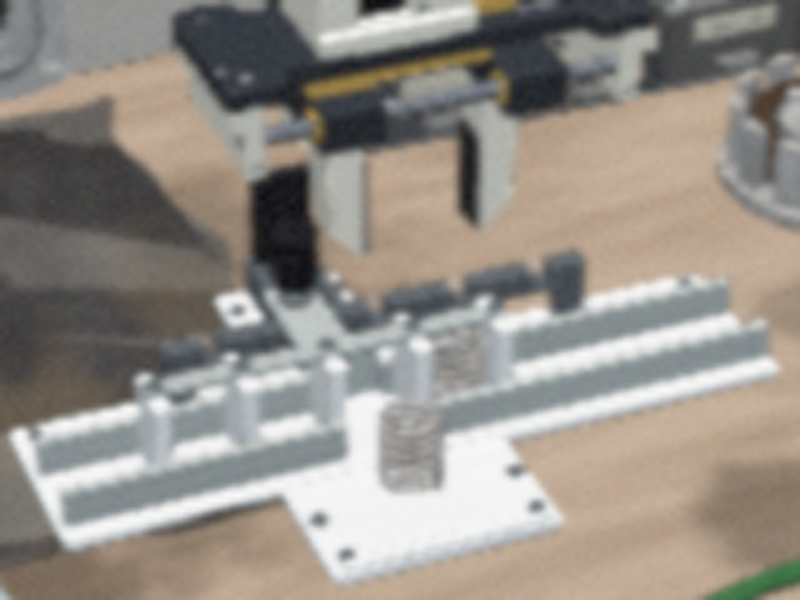

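Spring 3 stands at the outlet at (411,447). Same grasp as before.

```bash
python3 -m crank '[[0.65,0,0,-0.03,0],[0.65,0,0,-0.06,0],[0.65,0,0,-0.07,0],[0.65,0,0,-0.07,0],[0.65,0,0,-0.045,0],[0.65,0,0,-0.02,0],[0.65,0,0,-0.005,0],[0.65,0,0,0,0]]';python3 -m crank '[[0.2,0,0,0,0],[0.2,0,0,0,0],[0.2,0,0,0,0],[0.2,0,0,0,0],[0.2,0,0,0,0],[0.2,0,0,0,0],[0.2,0,0,0,0],[0.2,0,0,0,0]]' 25; python3 st.py; python3 -m crank '[[0.2,0,0,0.02,0],[0.2,0,0,0.04,0],[0.2,0,0,0.06,0],[0.2,0,0,0.06,0],[0.2,0,0,0.04,0],[0.2,-0.01,0.02,0,0],[0.2,-0.02,0.05,0,0.064],[0.2,-0.02,0.05,0,0.064]]';python3 st.py; python3 - <<'E'
from h import *
t=arm.get_image("top"); print(tray(t)); crop("top",t,150,200,150,130,5,"n3t.png")
E
```

```text
clock: 36.23
position: [0.4973, 0.0056, 0.0407]
ee_rot: [3.14, -0.084, 0.001]
force: [0.3, 0.3, 0.9]
width: 0.651
clock: 36.9
position: [0.4965, 0.0056, 0.0411]
ee_rot: [-3.14, 0.083, -0.001]
force: [-1.2, -0.1, 6.8]
width: 0.325
36.9 [0.4965 0.0056 0.0411] jaw deg -93.05 F [-1.2 -0.1  6.8] w 29.9 j [-0.05  0.51 -0.09  2.08  0.08  0.55 -1.82]
clock: 37.57
position: [0.4752, 0.0544, 0.1283]
ee_rot: [3.139, 0.132, -0.0]
force: [-0.7, 0.5, -0.6]
width: 0.326
37.5667 [0.4752 0.0544 0.1283] jaw deg -85.18 F [-0.7  0.5 -0.6] w 30.0 j [-0.1   0.35 -0.15  2.05  0.08  0.75 -1.79]
(((432.10369873046875, 282.5532531738281), (116.03627014160156, 161.73849487304688), 4.790204048156738), array([[367.53503, 358.2951 ],
       [381.04138, 197.12152],
       [496.67236, 206.8114 ],
       [483.16602, 367.985  ]], dtype=float32))
```

View pics/n3t.png

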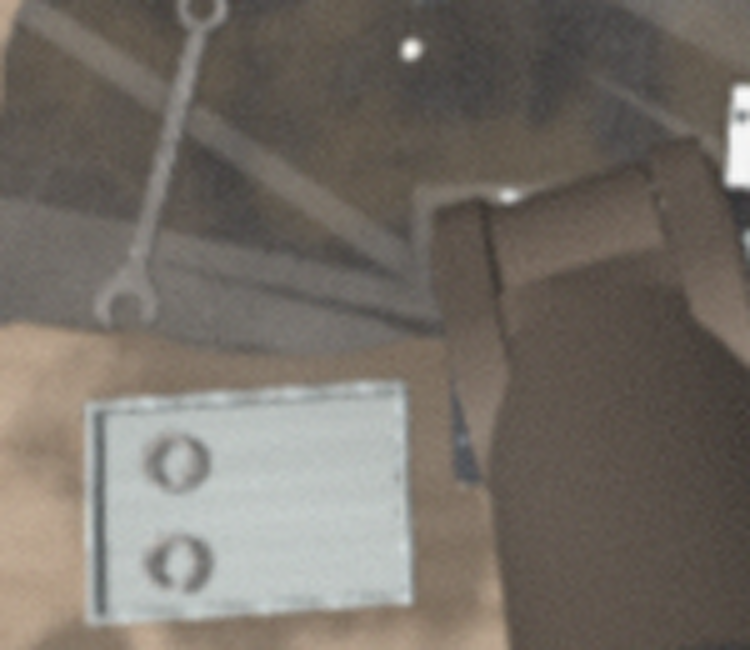

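```bash
python3 -m crank '[[0.2,-0.005,0.06,0,0],[0.2,-0.006,0.08,0,0],[0.2,-0.006,0.085,0,0],[0.2,-0.006,0.085,0,0],[0.2,-0.006,0.08,0,0],[0.2,-0.006,0.06,0,0],[0.2,-0.003,0.04,0,0],[0.2,0,0,0,0]]'; python3 -m crank '[[0.2,0,0,0,0],[0.2,0,0,0,0],[0.2,0,0,-0.04,0],[0.2,0,0,-0.04,0],[0.2,0,0,-0.03,0],[0.2,0,0,-0.02,0],[0.2,0,0,0,0],[0.2,0,0,0,0]]';python3 st.py; python3 - <<'E'
from h import *
t=arm.get_image("side"); crop("side",t,150,220,200,150,4,"n3d.png")
E
```

```text
clock: 38.28
position: [0.4583, 0.255, 0.1277]
ee_rot: [-3.136, -0.14, 0.003]
force: [0.3, -0.1, 0.2]
width: 0.323
clock: 38.95
position: [0.4609, 0.2488, 0.0764]
ee_rot: [3.138, 0.126, -0.001]
force: [0.8, 0.3, -0.2]
width: 0.324
38.95 [0.4609 0.2488 0.0764] jaw deg -85.41 F [ 0.8  0.3 -0.2] w 29.8 j [-0.47  0.49 -0.17  1.99  0.13  0.68 -2.21]
```

View pics/n3d.png

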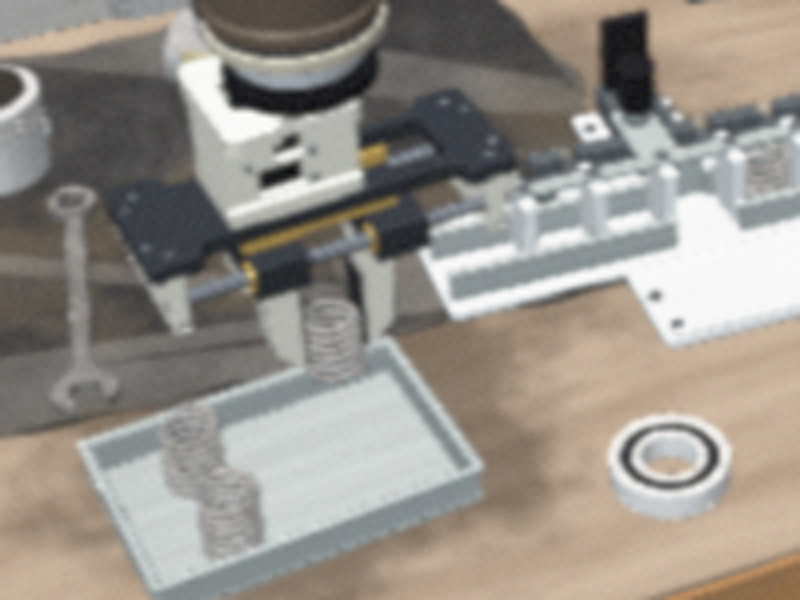

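```bash
python3 -m crank '[[0.2,-0.002,0,0,0],[0.2,0,0,-0.03,0],[0.2,0,0,-0.03,0],[0.2,0,0,-0.02,0],[0.2,0,0,-0.01,0],[0.2,0,0,-0.005,0],[0.2,0,0,0,0],[0.2,0,0,0,0]]';python3 st.py;python3 -m crank '[[0.42,0,0,0,0],[0.42,0,0,0,0],[0.42,0,0,0,0],[0.42,0,0,0.03,0],[0.42,0,0,0.06,0],[0.42,0,0,0.08,0],[0.42,0,0,0.08,0],[0.42,0.02,-0.04,0.03,-0.064]]';python3 -m crank '[[0.6,0.05,-0.07,0,-0.064],[0.6,0.05,-0.07,0,0],[0.6,0.05,-0.07,0,0],[0.6,0.05,-0.07,0,0],[0.6,0.05,-0.07,0,0],[0.6,0.04,-0.07,0,0],[0.6,0,-0.05,0,0],[0.6,0,0,0,0]]';python3 st.py; python3 - <<'E'
from h import *
t=arm.get_image("side"); crop("side",t,150,220,200,150,4,"n3e.png")
E
```

```text
clock: 39.67
position: [0.4604, 0.2498, 0.0389]
ee_rot: [-3.139, -0.127, -0.001]
force: [-0.3, -0.1, -0.5]
width: 0.326
39.6667 [0.4604 0.2498 0.0389] jaw deg -85.36 F [-0.3 -0.1 -0.5] w 30.0 j [-0.48  0.55 -0.16  2.01  0.15  0.59 -2.23]
clock: 40.33
position: [0.4682, 0.2379, 0.1549]
ee_rot: [-3.137, -0.031, -0.006]
force: [0.3, 0.7, -0.5]
width: 0.42
clock: 41.0
position: [0.585, 0.0391, 0.1504]
ee_rot: [3.137, -0.095, 0.0]
force: [-0.2, -0.3, -1.1]
width: 0.6
41.0 [0.585  0.0391 0.1504] jaw deg -93.47 F [-0.2 -0.3 -1.1] w 55.2 j [-0.09  0.47 -0.1   1.77  0.06  0.9  -1.85]
```

View pics/n3e.png

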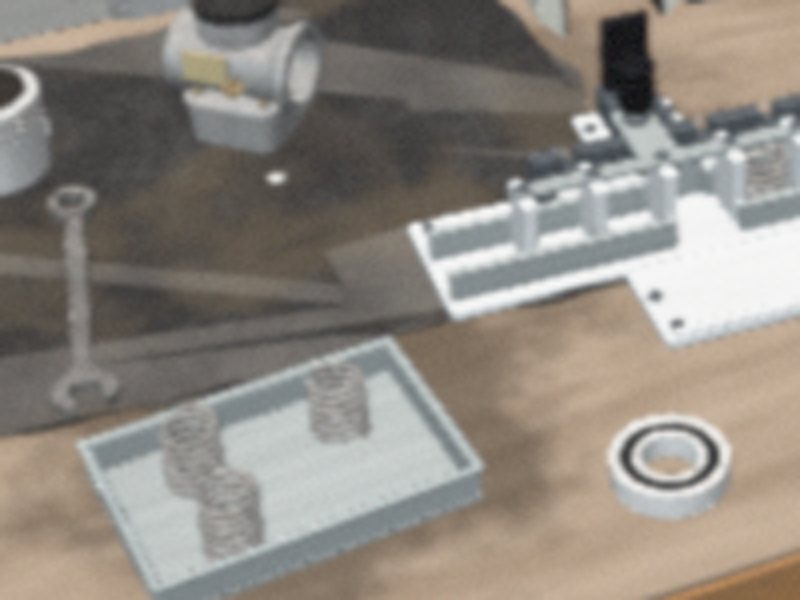

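```bash
python3 -m crank '[[0.6,0,-0.045,0,0],[0.6,0,0,0,0],[0.6,0,0,0,0],[0.6,0,0,0,0],[0.6,0,0,0,0],[0.6,0,0,0,0],[0.6,0,0,0,0],[0.6,0,0,0,0]]';python3 st.py
```

```text
clock: 41.72
position: [0.5842, 0.0281, 0.1506]
ee_rot: [-3.14, 0.082, -0.0]
force: [-0.6, 0.4, 0.6]
width: 0.602
41.7167 [0.5842 0.0281 0.1506] jaw deg -93.01 F [-0.6  0.4  0.6] w 55.4 j [-0.07  0.47 -0.1   1.78  0.06  0.9  -1.82]
```

```bash
python3 -m crank '[[0.6,0.003,-0.011,0,0],[0.6,0,0,-0.03,0],[0.6,0,0,-0.05,0],[0.6,0,0,-0.05,0],[0.6,0,0,-0.025,0],[0.6,0,0,-0.01,0],[0.6,0,0,0,0],[0.6,0,0,0,0]]';python3 st.py; python3 -m crank '[[0.1,0,0,0,0],[0.1,0,0,0,0],[0.1,0,0,0,0],[0.1,0,0,0,0],[0.1,0,0,0,0],[0.1,0,0,0,0],[0.1,0,0,0,0],[0.1,0,0,0,0]]' 30; python3 st.py; python3 -m crank '[[0.1,0,0,0.01,0],[0.1,0,0,0.01,0],[0.1,0,0,0.006,0],[0.1,0,0,0.006,0],[0.1,0,0,0,0],[0.1,0,0,0,0],[0.1,0,0,0,0],[0.1,0,0,0,0]]'; python3 st.py
```

```text
clock: 42.38
position: [0.5859, 0.0231, 0.0851]
ee_rot: [-3.14, 0.084, -0.001]
force: [0.7, 0.8, 1.3]
width: 0.601
42.3833 [0.5859 0.0231 0.0851] jaw deg -93.06 F [0.7 0.8 1.3] w 55.3 j [-0.06  0.55 -0.09  1.83  0.07  0.76 -1.82]
clock: 43.05
position: [0.5855, 0.0231, 0.0847]
ee_rot: [3.14, -0.084, 0.0]
force: [-0.1, -0.1, 2.5]
width: 0.231
43.05 [0.5855 0.0231 0.0847] jaw deg -93.05 F [-0.1 -0.1  2.5] w 21.3 j [-0.06  0.55 -0.09  1.83  0.07  0.76 -1.82]
clock: 43.72
position: [0.5854, 0.0232, 0.0972]
ee_rot: [3.14, -0.083, -0.0]
force: [1.7, 0.4, -5.5]
width: 0.229
43.7167 [0.5854 0.0232 0.0972] jaw deg -93.04 F [ 1.7  0.4 -5.5] w 21.1 j [-0.06  0.53 -0.1   1.82  0.07  0.79 -1.82]
```

```bash
python3 -m crank '[[0.1,0.0009,0.0175,0,0],[0.1,0.0009,0.0175,0,0],[0.1,0.0009,0.0175,0,0],[0.1,0.0009,0.0175,0,0],[0.1,0.0009,0.0175,0,0],[0.1,0.0009,0.0175,0,0],[0.1,0,0,0,0],[0.1,0,0,0,0]]'; python3 st.py;python3 -m crank '[[0.1,0,0,-0.008,0],[0.1,0,0,-0.008,0],[0.1,0,0,-0.008,0],[0.1,0,0,-0.008,0],[0.1,0,0,0,0],[0.1,0,0,0,0],[0.1,0,0,0,0],[0.1,0,0,0,0]]'; python3 st.py
```

```text
clock: 44.38
position: [0.5876, 0.0664, 0.0974]
ee_rot: [-3.14, 0.081, -0.0]
force: [3.5, 0.3, -5.4]
width: 0.23
44.3833 [0.5876 0.0664 0.0974] jaw deg -92.97 F [ 3.5  0.3 -5.4] w 21.2 j [-0.13  0.54 -0.1   1.81  0.07  0.8  -1.89]
clock: 45.05
position: [0.5877, 0.0651, 0.0847]
ee_rot: [-3.14, 0.084, -0.0]
force: [0.7, 1.2, 2.0]
width: 0.231
45.05 [0.5877 0.0651 0.0847] jaw deg -93.06 F [0.7 1.2 2. ] w 21.3 j [-0.13  0.56 -0.09  1.82  0.07  0.77 -1.89]
```

```bash
python3 -m crank '[[0.6,0,0,0,0],[0.6,0,0,0,0],[0.6,0,0,0,0],[0.6,0,0,0.075,0],[0.6,0,0,0.085,0],[0.0,0.05,-0.043,0,0],[0.0,0.07,-0.043,0,0],[0.0,0.07,-0.043,0,0]]'; python3 -m crank '[[0.0,0.064,-0.043,0,0],[0,0,0,0,0],[0,0,0,-0.03,0],[0,0,0,-0.06,0],[0,0,0,-0.06,0],[0,0,0,-0.04,0],[0,0,0,-0.01,0],[0,0,0,0,0]]' ; python3 st.py; python3 - <<'E'
from h import *
t=arm.get_image("side"); crop("side",t,250,170,160,120,5,"n4a.png")
E
```

```text
clock: 45.72
position: [0.6643, 0.0132, 0.1496]
ee_rot: [-3.14, 0.082, -0.001]
force: [0.7, -0.1, 0.2]
width: 0.424
clock: 46.38
position: [0.6871, -0.0027, 0.0664]
ee_rot: [-3.14, 0.082, 0.007]
force: [-0.1, -0.1, 0.4]
width: 0.004
46.3833 [ 0.6871 -0.0027  0.0664] jaw deg -92.98 F [-0.1 -0.1  0.4] w 0.4 j [-0.03  0.71 -0.07  1.57  0.06  0.87 -1.75]
```

View pics/n4a.png

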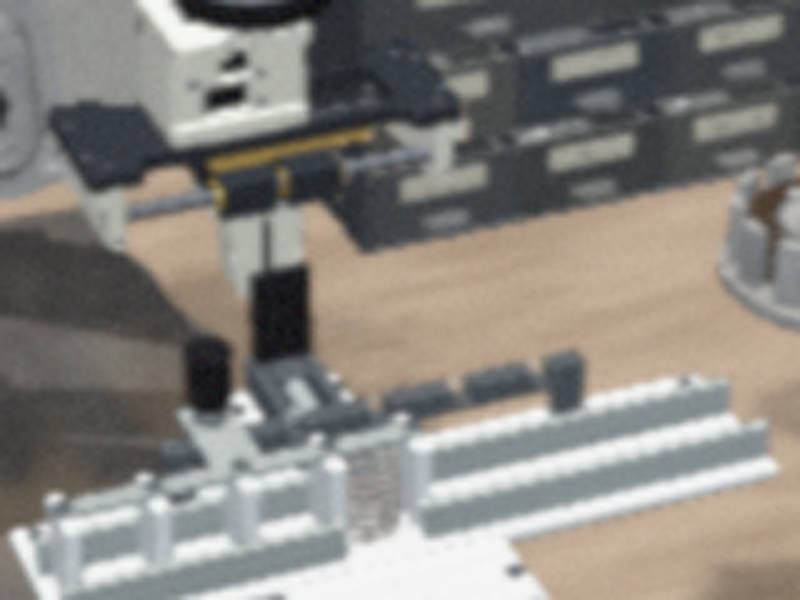

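```bash
python3 -m crank '[[0,-0.025,0.001,0,0],[0,-0.025,0.001,0,0],[0,-0.025,0.001,0,0],[0,-0.025,0.001,0,0],[0,-0.025,0.001,0,0],[0,-0.022,0.001,0,0],[0,-0.015,0,0,0],[0,0,0,0,0]]' ; python3 -m crank '[[0,-0.01,0,0,0],[0,-0.009,0,0,0],[0,-0.007,0,0,0],[0,0,0,0,0],[0,0,0,0,0],[0,0,0,0,0],[0,0,0,0,0],[0,0,0,0,0]]' ; python3 st.py
```

```text
clock: 47.1
position: [0.626, -0.0002, 0.0707]
ee_rot: [-3.139, 0.082, -0.009]
force: [6.3, 1.0, -3.9]
width: 0.003
clock: 47.77
position: [0.6215, -0.0001, 0.0715]
ee_rot: [-3.138, 0.083, -0.024]
force: [21.0, 1.9, -12.1]
width: 0.003
47.7667 [ 6.215e-01 -1.000e-04  7.150e-02] jaw deg -93.02 F [ 21.    1.9 -12.1] w 0.3 j [-0.03  0.6  -0.08  1.76  0.07  0.76 -1.77]
```

```bash
python3 -m crank '[[0,0.03,-0.001,0,0],[0,0.03,-0.001,0,0],[0,0.03,-0.001,0,0],[0,0.04,-0.001,0,0],[0,0.05,-0.001,0,0],[0,0,0,0.07,0],[0,0,0,0.08,0],[0,0,0,0.08,0]]'; python3 -m crank '[[0.2,-0.06,0.0,0,0],[0.65,-0.08,0.003,0,0],[0.65,-0.08,0.003,0,0],[0.65,-0.08,0.003,0,0],[0.65,-0.08,0.003,0,0],[0.65,-0.08,0.006,0,0],[0.65,-0.015,0.003,0,0],[0.65,0,0,0,0]]' ; python3 st.py; python3 - <<'E'
from h import *
t=arm.get_image("side"); crop("side",t,250,190,160,120,5,"n4b.png")
E
```

```text
clock: 48.43
position: [0.686, -0.0029, 0.1622]
ee_rot: [-3.14, 0.083, 0.0]
force: [-0.2, 0.2, 0.4]
width: 0.003
clock: 49.1
position: [0.4945, 0.0056, 0.1619]
ee_rot: [3.141, -0.082, 0.002]
force: [0.6, 0.4, -0.6]
width: 0.536
49.1 [0.4945 0.0056 0.1619] jaw deg -93.0 F [ 0.6  0.4 -0.6] w 49.3 j [-0.03  0.32 -0.11  1.98  0.05  0.84 -1.79]
```

View pics/n4b.png

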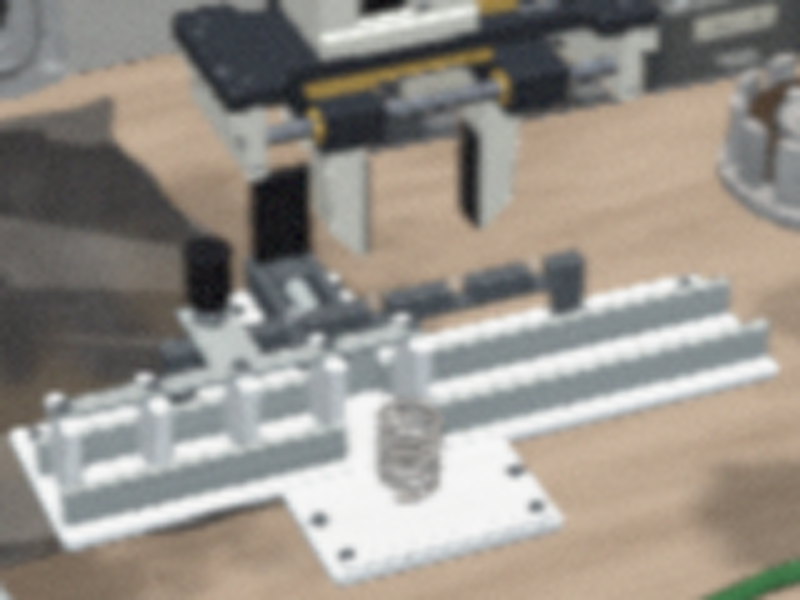

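```bash
python3 -m crank '[[0.65,0,0.001,-0.03,0],[0.65,0,0,-0.06,0],[0.65,0,0,-0.07,0],[0.65,0,0,-0.07,0],[0.65,0,0,-0.045,0],[0.65,0,0,-0.02,0],[0.65,-0.003,0,-0.005,0],[0.65,0,0,0,0]]';python3 -m crank '[[0.2,0,0,0,0],[0.2,0,0,0,0],[0.2,0,0,0,0],[0.2,0,0,0,0],[0.2,0,0,0,0],[0.2,0,0,0,0],[0.2,0,0,0,0],[0.2,0,0,0,0]]' 25; python3 st.py; python3 -m crank '[[0.2,0,0,0.02,0],[0.2,0,0,0.04,0],[0.2,0,0,0.06,0],[0.2,0,0,0.06,0],[0.2,0,0,0.04,0],[0.2,-0.01,0.02,0,0],[0.2,-0.02,0.05,0,0.064],[0.2,-0.02,0.05,0,0.064]]';python3 st.py; python3 - <<'E'
from h import *
t=arm.get_image("top"); print(tray(t)); crop("top",t,150,200,150,130,5,"n4t.png")
E
```

```text
clock: 49.82
position: [0.4956, 0.0057, 0.0406]
ee_rot: [3.14, -0.084, 0.0]
force: [-0.3, 0.1, 0.8]
width: 0.65
clock: 50.48
position: [0.4951, 0.0056, 0.041]
ee_rot: [-3.14, 0.084, -0.001]
force: [-1.0, -0.8, 6.2]
width: 0.329
50.4833 [0.4951 0.0056 0.041 ] jaw deg -93.05 F [-1.  -0.8  6.2] w 30.3 j [-0.05  0.51 -0.09  2.08  0.09  0.55 -1.83]
clock: 51.15
position: [0.4738, 0.0544, 0.1283]
ee_rot: [3.139, 0.132, -0.001]
force: [-0.6, 0.9, -0.6]
width: 0.326
51.15 [0.4738 0.0544 0.1283] jaw deg -85.18 F [-0.6  0.9 -0.6] w 30.0 j [-0.1   0.35 -0.16  2.05  0.08  0.75 -1.8 ]
(((430.55194091796875, 283.7381591796875), (114.66326904296875, 166.04319763183594), 2.8536033630371094), array([[369.15826, 363.80258],
       [377.42456, 197.96532],
       [491.94562, 203.67374],
       [483.67932, 369.511  ]], dtype=float32))
```

View pics/n4t.png

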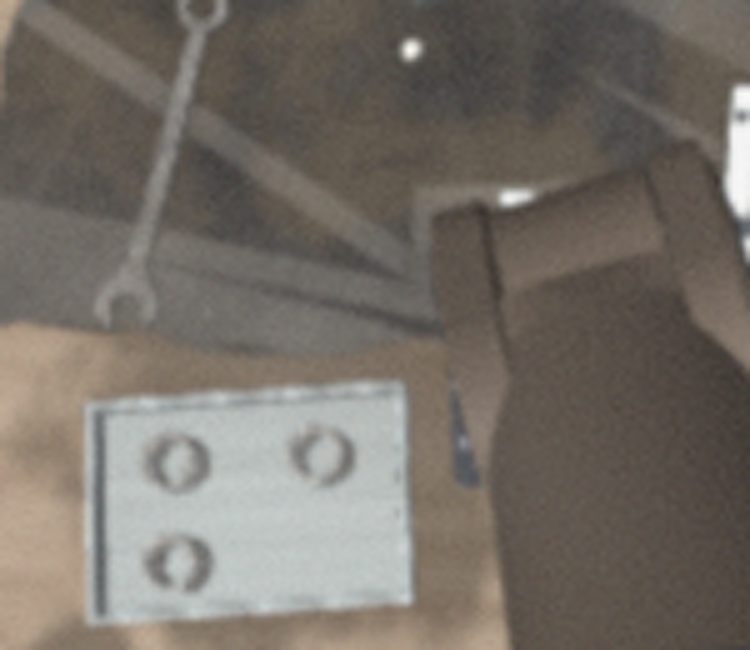

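```bash
python3 -m crank '[[0.2,-0.02,0.06,0,0],[0.2,-0.025,0.075,0,0],[0.2,-0.027,0.085,0,0],[0.2,-0.027,0.085,0,0],[0.2,-0.027,0.08,0,0],[0.2,-0.025,0.06,0,0],[0.2,-0.014,0.034,0,0],[0.2,0,0,0,0]]'; python3 -m crank '[[0.2,0,0,0,0],[0.2,0,0,0,0],[0.2,0,0,-0.04,0],[0.2,0,0,-0.04,0],[0.2,0,0,-0.03,0],[0.2,0,0,-0.02,0],[0.2,0,0,0,0],[0.2,0,0,0,0]]';python3 st.py; python3 - <<'E'
from h import *
t=arm.get_image("side"); crop("side",t,150,220,200,150,4,"n4d.png")
E
```

```text
clock: 51.87
position: [0.4054, 0.2496, 0.1278]
ee_rot: [-3.137, -0.141, 0.003]
force: [-0.3, -0.1, 0.1]
width: 0.326
clock: 52.53
position: [0.4088, 0.2444, 0.0764]
ee_rot: [3.138, 0.125, -0.001]
force: [0.5, 0.4, -1.3]
width: 0.327
52.5333 [0.4088 0.2444 0.0764] jaw deg -85.42 F [ 0.5  0.4 -1.3] w 30.1 j [-0.5   0.43 -0.2   2.1   0.14  0.63 -2.28]
```

View pics/n4d.png

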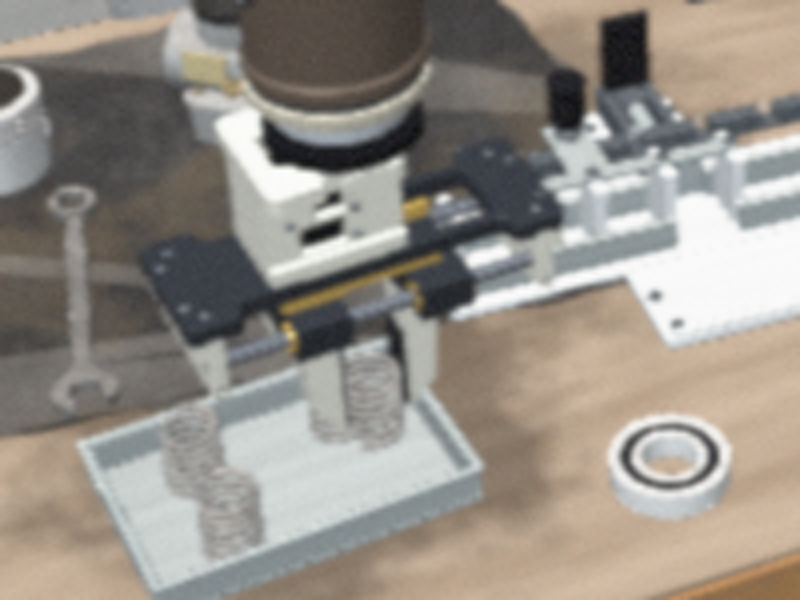

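```bash
python3 -m crank '[[0.2,-0.002,0.003,0,0],[0.2,0,0,-0.03,0],[0.2,0,0,-0.03,0],[0.2,0,0,-0.02,0],[0.2,0,0,-0.01,0],[0.2,0,0,-0.005,0],[0.2,0,0,0,0],[0.2,0,0,0,0]]';python3 st.py;python3 -m crank '[[0.42,0,0,0,0],[0.42,0,0,0,0],[0.42,0,0,0,0],[0.42,0,0,0.03,0],[0.42,0,0,0.06,0],[0.42,0,0,0.08,0],[0.42,0,0,0.08,0],[0.42,0.02,-0.02,0.03,-0.064]]';python3 -m crank '[[0.6,0.07,-0.07,0,-0.064],[0.6,0.075,-0.07,0,0],[0.6,0.075,-0.07,0,0],[0.6,0.075,-0.07,0,0],[0.6,0.075,-0.07,0,0],[0.6,0.057,-0.075,0,0],[0.6,0,0,0,0],[0.6,0,0,0,0]]';python3 st.py; python3 - <<'E'
from h import *
t=arm.get_image("side"); crop("side",t,150,220,200,150,4,"n4e.png")
E
```

```text
clock: 53.25
position: [0.4081, 0.2466, 0.0389]
ee_rot: [-3.139, -0.127, -0.001]
force: [-0.8, 0.4, -0.7]
width: 0.33
53.25 [0.4081 0.2466 0.0389] jaw deg -85.37 F [-0.8  0.4 -0.7] w 30.3 j [-0.52  0.5  -0.18  2.12  0.17  0.53 -2.31]
clock: 53.92
position: [0.4161, 0.2409, 0.1545]
ee_rot: [-3.138, -0.028, -0.005]
force: [0.7, 0.8, -0.1]
width: 0.418
clock: 54.58
position: [0.5877, 0.0655, 0.1503]
ee_rot: [3.139, -0.091, 0.0]
force: [-0.9, 0.3, -0.1]
width: 0.597
54.5833 [0.5877 0.0655 0.1503] jaw deg -93.33 F [-0.9  0.3 -0.1] w 54.9 j [-0.12  0.48 -0.11  1.76  0.07  0.91 -1.89]
```

View pics/n4e.png

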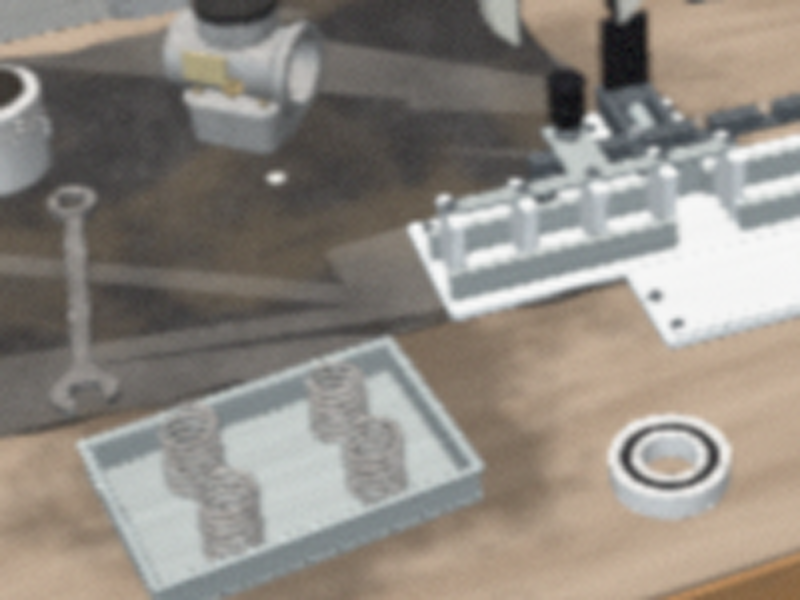

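All four springs stand in the tray. Now the carriage goes back home.

```bash
python3 -m crank '[[0.6,0,0,0,0],[0.6,0,0,0,0],[0.6,0,0,-0.03,0],[0.6,0,0,-0.03,0],[0.6,0,0,-0.03,0],[0.6,0,0,0,0],[0.6,0,0,0,0],[0.6,0,0,0,0]]';python3 st.py
```

```text
clock: 55.3
position: [0.5868, 0.0692, 0.1153]
ee_rot: [-3.14, 0.082, -0.001]
force: [0.3, -1.1, -0.5]
width: 0.601
55.3 [0.5868 0.0692 0.1153] jaw deg -92.98 F [ 0.3 -1.1 -0.5] w 55.3 j [-0.13  0.52 -0.11  1.79  0.07  0.83 -1.9 ]
```

```bash
python3 -m crank '[[0.6,0.002,-0.01,0,0],[0.6,0,0,-0.02,0],[0.6,0,0,-0.03,0],[0.6,0,0,-0.02,0],[0.6,0,0,-0.006,0],[0.6,0,0,0,0],[0.6,0,0,0,0],[0.6,0,0,0,0]]'; python3 st.py;python3 -m crank '[[0.1,0,0,0,0],[0.1,0,0,0,0],[0.1,0,0,0,0],[0.1,0,0,0,0],[0.1,0,0,0,0],[0.1,0,0,0,0],[0.1,0,0,0,0],[0.1,0,0,0,0]]' 30; python3 st.py; python3 -m crank '[[0.1,0,0,0.01,0],[0.1,0,0,0.01,0],[0.1,0,0,0.006,0],[0.1,0,0,0.006,0],[0.1,0,0,0,0],[0.1,0,0,0,0],[0.1,0,0,0,0],[0.1,0,0,0,0]]'; python3 st.py
```

```text
clock: 55.97
position: [0.5877, 0.0645, 0.0843]
ee_rot: [-3.14, 0.083, -0.0]
force: [0.7, -0.3, 0.1]
width: 0.6
55.9667 [0.5877 0.0645 0.0843] jaw deg -93.04 F [ 0.7 -0.3  0.1] w 55.2 j [-0.12  0.56 -0.11  1.82  0.08  0.77 -1.9 ]
clock: 56.63
position: [0.5876, 0.0645, 0.0842]
ee_rot: [-3.14, 0.083, -0.0]
force: [0.1, 0.3, 1.2]
width: 0.235
56.6333 [0.5876 0.0645 0.0842] jaw deg -93.04 F [0.1 0.3 1.2] w 21.6 j [-0.12  0.56 -0.11  1.82  0.08  0.77 -1.9 ]
clock: 57.3
position: [0.5875, 0.0644, 0.0968]
ee_rot: [3.14, -0.083, -0.0]
force: [1.4, 1.4, -5.7]
width: 0.224
57.3 [0.5875 0.0644 0.0968] jaw deg -93.05 F [ 1.4  1.4 -5.7] w 20.6 j [-0.12  0.54 -0.11  1.81  0.08  0.8  -1.89]
```

```bash
python3 -m crank '[[0.1,-0.0015,-0.025,0,0],[0.1,-0.0015,-0.03,0,0],[0.1,-0.0015,-0.03,0,0],[0.1,-0.0015,-0.03,0,0],[0.1,-0.0015,-0.03,0,0],[0.1,-0.0015,-0.03,0,0],[0.1,-0.0015,-0.03,0,0],[0.1,-0.0015,-0.03,0,0]]';python3 st.py; python3 -m crank '[[0.1,-0.0015,-0.03,0,0],[0.1,-0.0015,-0.03,0,0],[0.1,-0.0015,-0.03,0,0],[0.1,-0.0015,-0.03,0,0],[0.1,-0.0015,-0.03,0,0],[0.1,-0.0015,-0.02,0,0],[0.1,-0.001,-0.01,0,0],[0.1,0,0,0,0]]'; python3 st.py
```

```text
clock: 57.97
position: [0.5826, -0.0311, 0.0969]
ee_rot: [3.14, -0.084, -0.0]
force: [1.6, 1.2, -5.4]
width: 0.23
57.9667 [ 0.5826 -0.0311  0.0969] jaw deg -93.08 F [ 1.6  1.2 -5.4] w 21.2 j [ 0.04  0.53 -0.11  1.83  0.08  0.79 -1.73]
clock: 58.63
position: [0.5788, -0.1033, 0.097]
ee_rot: [3.14, -0.086, 0.001]
force: [2.6, -1.6, -4.9]
width: 0.231
58.6333 [ 0.5788 -0.1033  0.097 ] jaw deg -93.15 F [ 2.6 -1.6 -4.9] w 21.3 j [ 0.16  0.54 -0.1   1.82  0.07  0.79 -1.61]
```

```bash
python3 -m crank '[[0.1,0,0,-0.008,0],[0.1,0,0,-0.008,0],[0.1,0,0,-0.008,0],[0.1,0,0,-0.008,0],[0.1,0,0,0,0],[0.1,0,0,0,0],[0.1,0,0,0,0],[0.1,0,0,0,0]]'; python3 st.py; python3 -m crank '[[0.6,0,0,0,0],[0.6,0,0,0,0],[0.6,0,0,0,0],[0.6,0,0,0.05,0],[0.6,0,0,0.085,0],[0.6,0,0,0.085,0],[0.6,-0.05,0,0.05,0],[0.6,-0.05,0,0,0]]'; python3 -m crank '[[0.6,-0.06,-0.08,0,0],[0.6,-0.06,-0.09,0,0],[0.6,-0.06,-0.09,0,0],[0.6,-0.06,-0.09,0,0],[0.6,-0.06,-0.09,0,0],[0.6,-0.06,-0.09,0,0],[0.6,-0.06,-0.09,0,0],[0.6,0,0,0,0]]';python3 - <<'E'
from h import *
t=arm.get_image("side"); crop("side",t,150,190,200,150,4,"f1.png")
h2=t; crop("side",t,250,190,160,120,5,"f1b.png")
t=arm.get_image("top"); cv2.imwrite("pics/f1t.png",t[:,:,::-1])
E
python3 st.py
```

```text
clock: 59.3
position: [0.579, -0.101, 0.0842]
ee_rot: [-3.14, 0.083, -0.001]
force: [0.3, 1.3, 0.7]
width: 0.229
59.3 [ 0.579  -0.101   0.0842] jaw deg -93.01 F [0.3 1.3 0.7] w 21.1 j [ 0.15  0.55 -0.1   1.83  0.08  0.77 -1.61]
clock: 59.97
position: [0.5413, -0.1018, 0.1966]
ee_rot: [3.14, -0.083, 0.012]
force: [1.0, 0.1, -0.8]
width: 0.603
clock: 60.63
position: [0.3696, -0.3492, 0.1922]
ee_rot: [3.136, -0.101, -0.004]
force: [0.4, -1.3, 0.2]
width: 0.596
60.7333 [ 0.3743 -0.3433  0.1921] jaw deg -93.33 F [ 0.5 -0.2 -0.4] w 55.5 j [ 0.64  0.3  -0.01  1.92  0.    0.92 -1.  ]
```

View pics/f1b.png

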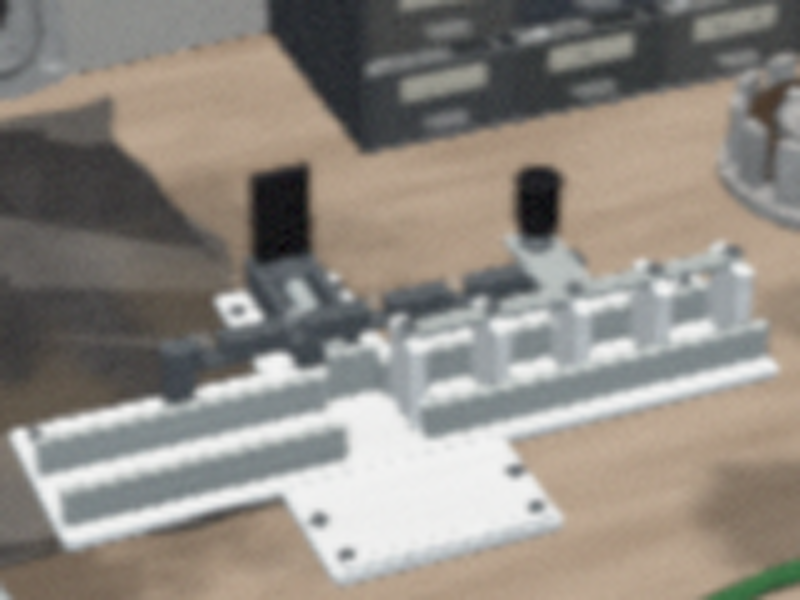

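View pics/f1t.png

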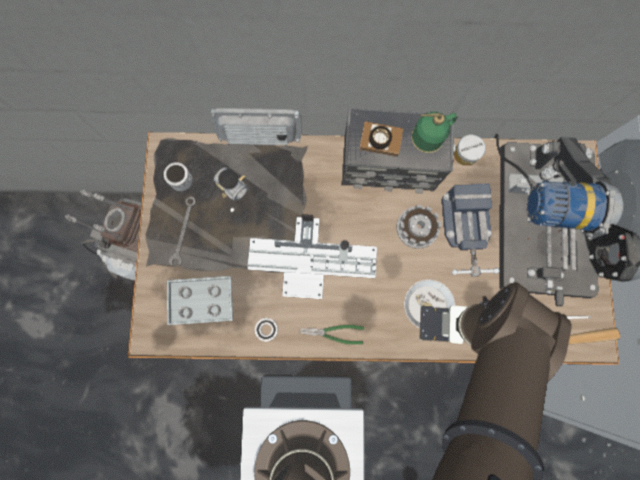

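View pics/f1.png

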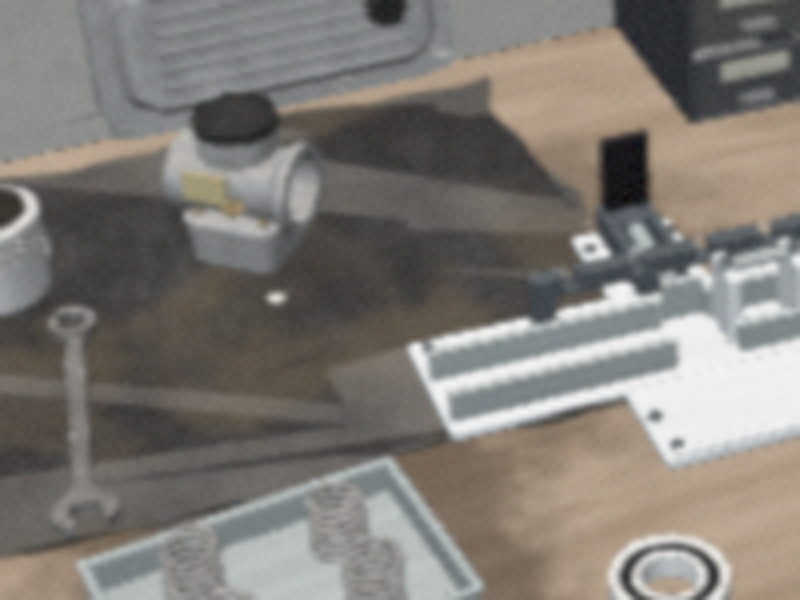

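The final views show four empty nests and four coils standing in the tray at (185,292), (215,292), (185,312) and (215,311). The knob is at side pixel (358,224), against (358,225) at the start, and the tab is back at its starting place. The dish, carburettor and basket look unmoved, and the arm is clear of everything.

```bash
python3 -m crank '[[0.6,0,0,0,0],[0.6,0,0,0,0],[0.6,0,0,0,0],[0.6,0,0,0,0],[0.6,0,0,0,0],[0.6,0,0,0,0],[0.6,0,0,0,0],[0.6,0,0,0,0]]'; python3 - <<'E'
from h import *
a=cv2.imread("pics/side0.png").astype(int);b=arm.get_image("side")[:,:,::-1].astype(int)
print("tab/knob diff", np.abs(a-b)[218:245,295:370].mean())
im=arm.get_image("top"); crop("top",im,150,260,100,75,7,"fin.png"); print(tray(im)[0])
E
```

```text
clock: 61.4
position: [0.3762, -0.3415, 0.1921]
ee_rot: [3.14, -0.083, -0.0]
force: [0.0, -0.2, -0.4]
width: 0.602
tab/knob diff 3.899259259259259
((432.3543701171875, 281.9895935058594), (114.99663543701172, 162.17039489746094), 3.456676721572876)
```

View pics/fin.png

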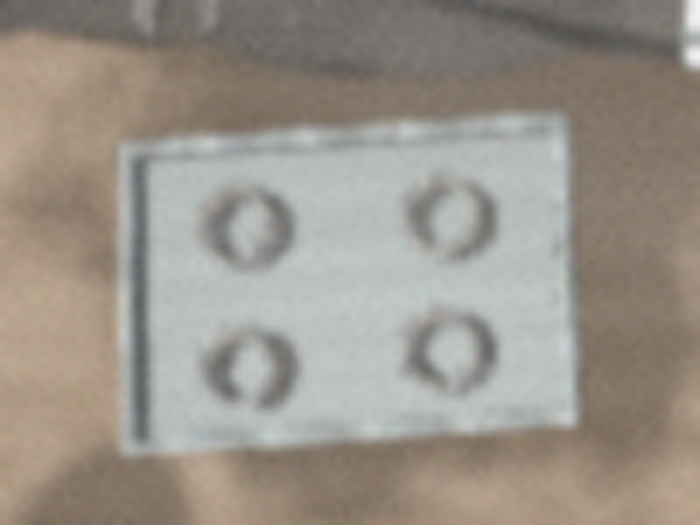

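The four springs stand clear of the tray walls, and the tray has not moved. Handing in.

```bash
python3 -c "
from cell import arm
print(arm.sign_off())"
```

```text
the job is handed in; nothing more can be done
None
```

I handed the job in at about 61 s: all four springs are in the tray and the carriage is back at its home notch. The sign-off gave no verdict.

**Ejecting:** All four nests held a spring. For each one I lifted the knob, slid the carriage one notch, and lowered the knob until the tool was back at its engaged height (z about 0.084–0.085). I then pressed the tab to its stop: x 0.6215 every time, with a force jump to about 20 N. Each spring was picked off the outlet and stood in its own quarter of the tray.

**Last checks:**
- **Springs and tray:** all four springs stand upright, clear of the tray walls, and the tray has not moved.
- **Carriage and ejector:** the knob was let go at home at z 0.0842, the same height as at the start. In the side view it is within a pixel of where it began, and the tab is back at its starting place.
- **Bench items:** the dish, carburettor and clutch basket look unmoved. The arm is clear of everything.

**Disagreements:**
- **Home position:** the tool's y when gripping the knob there differed by 2.9 mm between start and end. That fits the pin's play of 1.5 mm either way, but I did not measure the slide value directly.
- **Tray centre:** the top and side views disagreed by a few millimetres, so I used a compromise. The automatic tray outline came out about 8 mm too short once and varied by a degree or two in angle, so I judged by eye that the tray had not moved.

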